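# Fetch a brass tee from a tilt bin behind the tins

## Robot

A 6-joint arm with a two-finger parallel gripper is mounted at the origin on the work surface. World frame = base frame: x ahead of the robot, y to its left, z up, the work surface at z = 0. Lengths are in m, angles in degrees, forces in N, time in s.
With the tool pointing down it reaches from about 0.325 to 0.775 m from the base axis. Payload 5.5 kg.
Tool frame: the origin (TCP) lies at the very end of the fingers, on their centre line; the grasp point (between the pads) lies 19 mm behind it; x points along the fingers, y is the direction in which the jaws open and shut, and the axes are right-handed (so a half turn about x gives the same grasp; the last joint's range is limited). The gripper opens to 85 mm and grips with 20 to 120 N. Pads are 22 mm wide; open, the fingers measure 114 mm over their backs; the gripper's body (76 mm by 85 mm) begins 54 mm behind the grasp point. The pads swing forward as they close: fully open they stand 13 mm farther back than shut.
Start: joints at [-3.249, 5.22, 70.514, -0, 104.267, -3.249], TCP at [0.6, -0, 0.231] pointing down, gripper open.
Joint ranges: [-164.24, 164.24], [-49.07, 125.15], [9.68, 141.18], [-86.29, 266.29], [3.28, 154.24], [-151.56, 151.56]. Speed limits (degrees/s): [147.25, 147.25, 172.46, 180, 180, 180].

## Interface

Orientations are given as [roll, pitch, yaw] about the fixed x, y, z axes, in that order (R = Rz(yaw) Ry(pitch) Rx(roll)).
In Python, from rig import r, imaging gives the robot as it stands.
- The arm moves only by the tool arm_command, never from a script. Its argument "motion" is a list of rows, each a list of 5 numbers: the opening, from -1 (shut) to 1 (fully open), then the shift along the tool's x, y, z in units of 40 mm (1.0 is 40 mm), then the turn about the tool's x in units of 10 degrees (1.0 is 10 degrees). A call has 1 to 20 rows; each row shifts and turns the commanded pose from where the row before left it, along the tool's axes as they then stand; what a row does not reach is not made up. A row lasts 1/8 s, in which the tool goes at most 62.5 mm and 10.7 degrees, less where a joint would pass 70% of its speed; a pose out of reach is approached as far as the arm can. A call is refused whole if a number of a shift passes 1 or a number of a turn 1, either way. A call with a gripper value outside its range is refused whole. The fingers move at their own pace and stop on an object; "force" is the grip in N (left out, the last holds). Time passes only in rows, so rows that do not move let the fingers close. It gives the time, the measured TCP pose, the force and the opening at its end, in the units of the state.
- r.get_obs(): the state, without advancing time (a new reading comes with each control period).
- imaging.get_image(name): name is "scene" or "side" or "wrist"; returns the picture (384x512x3 uint8, red, green, blue); there is no depth.
- imaging.get_calibration(name): a dict with "fovy" (degrees; the focal length in pixels is half the picture's height over the tangent of half this angle, whatever the lens; pixels are square), "cx", "cy" (the principal point, pixels), "world_from_camera" (4x4, takes a point from camera to world coordinates). Camera axes: x right, y down, z forward; pixel columns grow to the right and rows downward; lengths in m; the calibration is good to about 2 mm. A picture is of the moment at which its call begins: read the wrist's pose just before it. get_calibration takes no time and is no camera call; for the wrist camera it gives the pose at the moment of the call.
- r.close_job(): hands the job in, once; it reports no verdict.
The state is a dict: "time": time; "joint_positions": joint angles; "dq": joint speeds; "tau": joint torques, N m; "position": TCP position; "eef_rot": TCP orientation; "wrist_force": force on the tool from outside, world axes, zero at the start; "wrist_torque": the same for the moment, N m; "opening": opening from 0.0 (shut) to 1.0 (fully open).
Only numpy, scipy, OpenCV 4.12 (cv2) and the standard library are available. Lean on these libraries where they do the work, as an engineer would, in place of code of your own. Each camera call takes 0.05 s, during which the arm holds its last target.

## Task

The red tin and the yellow-capped jar stand in the way of the blue tilt bin: first move both, upright, onto the steel side tray. Then tilt the bin fully forward by its black tab, take out the brass tee and stand it upright in the green kit tray, leaving the steel bracket in the bin. Finally tip the bin fully back upright and put the tin and the jar back, each upright and centred on the mat of its own colour, and let go of everything.

Things in the scene. Friction and masses are not known exactly. Their poses are not given: they have to be found in the camera images.
- tin_center (a point): centre (half-way up) of the loose red tin with a white band: upright cylinder 54 mm across, 72 mm tall, 0.25 kg. Its z axis is the tin's axis. It starts standing on the red mat
- jar_center (a point): centre (half-way up) of the loose white jar with a yellow cap: upright cylinder, body 50 mm across, cap 54 mm across over its top 20 mm, 72 mm tall in all, 0.18 kg. Its z axis is the jar's axis. It starts standing on the yellow mat
- tee_center (a point): centre (half-way up) of the loose brass tee fitting standing in the bin's back, 0.12 kg: block 46 mm along x, 26 along y (grasp across this), 32 tall, with a round neck 20 mm across rising to 48 mm in all (z: the neck's axis). Its x is within 0.1 rad of the bin's x. As the bin tilts it may slide up to 15 mm forward to a cross rib, 10 mm high on the floor, 52 mm behind the tab
- bracket_center (a point): middle of the loose steel angle bracket (L shape, 46 mm along x, 26 mm along y, 44 mm tall, 5 mm thick, 0.10 kg), 22 mm above its underside; stays in the bin, about 105 mm to one side or the other of the tee
- red_mat: fixed red square mat in front of the bin (towards the robot), 82 x 82 x 3 mm, home of the tin; origin at the centre of its underside
- yellow_mat: fixed yellow square mat in front of the bin, 82 x 82 x 3 mm, home of the jar; origin at the centre of its underside
- side_tray: fixed shallow bare-steel tray to one side, 240 mm along its x, 130 mm along its y, rim 14 mm high, wall and floor 3 mm; origin at the centre of its underside, on the table
- kit_tray: fixed green tray on the other side, 150 x 150 mm, rim 20 mm high, wall and floor 4 mm; origin at the centre of its underside, on the table
- pull_tab (a point): grip point on the blue bin's black upright tab, mid front wall: 18 mm wide along y (pinch so), 14 thick along x; its top 17 mm above, front wall's top 22 mm below. Turns with the bin: x to the bin's back, z up its walls, y along the hinge, which lies 100 mm below (z) and 7 mm behind (+x). Bin inside: floor 104 mm below, x 3 to 131, y +-112; side walls end 30 mm below, back wall 20 mm below
- bin (a joint): tilt of the bin, rad: 0 upright, growing as its top tips to the robot, stop at 0.5. A stiff hinge 30 mm over the table keeps it where left; 3 to 8 N at the tab moves it. A fixed wire deck 217 mm over the table covers the upright bin's back, from 94 mm behind the tab, so parts are seen but not gripped until the bin is tilted: reach in along the tilted bin's own z to clear the deck
Things that resemble listed ones, but are neither listed nor needed, are in the scene too. What is shaped like the part that bears tee_center but purple is not meant.

How it is judged:
By the outcome, as a careful person would: the job done as asked, in the order asked, and still so for the second after the job is handed in, with the robot touching nothing.
It also fails if it takes over 144 s, if anything falls off the work surface, if the arm or the gripper's body presses on something with over 40 N, if the wrist force passes 120 N, or if a joint passes its speed limit or range.

## Working session

There is one attempt and no reset: what is moved stays moved. The work goes in short steps, Python scripts to look and compute and a tool call to move; the robot and the scene stay as the last step left them, time stands still between calls to the robot, and variables do not carry over. Pictures are saved under pics/ and viewed, and the job is handed in when it is done.

Besides the shell and the picture viewer there is one more tool, called after "Request:" by a JSON object that holds its "method" and its "body", one argument or row to a line. arm_command: Moves the arm, as the interface text tells. Its arguments: {"type":"object","properties":{"motion":{"type":"array"},"force":{"type":"number"}},"required":["motion"]}

```bash
ls; mkdir -p pics; python3 - <<'E'
from rig import r, imaging
import cv2, numpy as np
print(r.get_obs())
for n in ["scene","side","wrist"]:
    im=imaging.get_image(n); cv2.imwrite(f"pics/{n}0.png",im[:,:,::-1])
    c=imaging.get_calibration(n); print(n,c["fovy"],c["cx"],c["cy"]); print(np.round(c["world_from_camera"],4)); print([k for k in c])
E
```

```text
pics
{'time': 0.0, 'joint_positions': array([-3.24711209e+00,  5.26420370e+00,  7.05834839e+01,  1.69771407e-03,
        1.04267360e+02, -3.24890989e+00]), 'dq': array([ 0.01672518,  0.0044841 ,  0.07787265,  0.07571201, -0.00168056,
       -0.03115098]), 'tau': array([ 1.92109423e-03, -4.58737707e+01, -4.18019521e+01,  2.08830479e-04,
        1.19483890e-02, -1.60596358e-05]), 'position': array([5.99707665e-01, 4.09291068e-05, 2.30123622e-01]), 'eef_rot': array([-94.06868481,  89.88494055, 175.93352974]), 'wrist_force': array([-0.6107206 ,  0.75304562, -0.03152181]), 'wrist_torque': array([ 0.00969693, -0.03960143,  0.01530097]), 'opening': 0.9981793360677154}
scene 42.13311603915166 252.38161000190178 192.22878869296818
[[ 0.8672  0.3393 -0.3644  1.1059]
 [ 0.4974 -0.5587  0.6637 -0.8347]
 [ 0.0216 -0.7568 -0.6533  0.9201]
 [ 0.      0.      0.      1.    ]]
['fovy', 'cx', 'cy', 'world_from_camera']
side 45.915372853445774 253.6361031974722 190.47240058226157
[[ 0.798  -0.4279  0.4243  0.1589]
 [-0.6026 -0.5701  0.5584 -0.6693]
 [ 0.0029 -0.7013 -0.7128  0.9346]
 [ 0.      0.      0.      1.    ]]
['fovy', 'cx', 'cy', 'world_from_camera']
wrist 59.72624520840087 254.01546349478681 194.804743453725
[[ 1.000e+00  1.400e-03 -5.000e-04  5.995e-01]
 [ 1.200e-03 -9.575e-01 -2.884e-01  7.330e-02]
 [-9.000e-04  2.884e-01 -9.575e-01  3.731e-01]
 [ 0.000e+00  0.000e+00  0.000e+00  1.000e+00]]
['fovy', 'cx', 'cy', 'world_from_camera']
```

View pics/scene0.png

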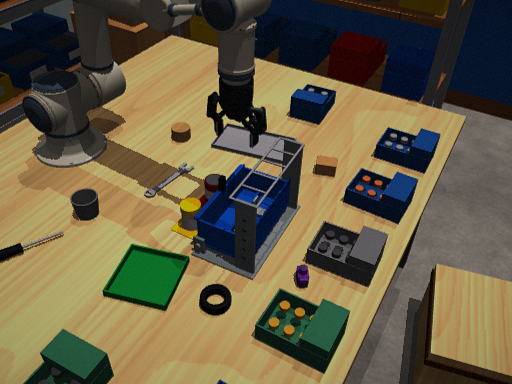

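View pics/side0.png

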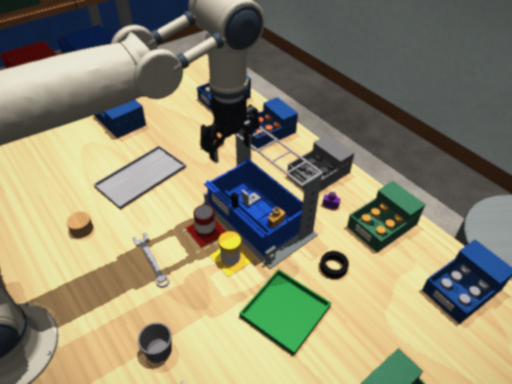

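View pics/wrist0.png

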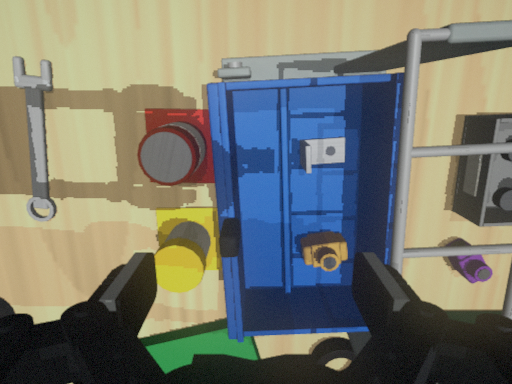

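```bash
cat > h.py <<'E'
from rig import r, imaging
import cv2, numpy as np
def cal(n):
    c=imaging.get_calibration(n); f=192/np.tan(np.radians(c["fovy"]/2)); return f,c["cx"],c["cy"],np.array(c["world_from_camera"])
def ray(C,p):
    f,cx,cy,T=C; d=T[:3,:3]@np.array([(p[0]-cx)/f,(p[1]-cy)/f,1]); return T[:3,3],d
def onz(C,p,z):
    o,d=ray(C,p); return o+d*(z-o[2])/d[2]
def proj(C,P):
    f,cx,cy,T=C; q=T[:3,:3].T@(np.array(P)-T[:3,3]); return np.array([f*q[0]/q[2]+cx,f*q[1]/q[2]+cy])
def tri(obs):
    A=np.zeros((3,3));b=np.zeros(3)
    for C,p in obs:
        o,d=ray(C,p); d=d/np.linalg.norm(d); M=np.eye(3)-np.outer(d,d); A+=M; b+=M@o
    X=np.linalg.solve(A,b); return X,[np.round(proj(C,X)-p,1) for C,p in obs]
def big(im,box,s,name):
    x0,y0,x1,y1=box; cv2.imwrite(name,cv2.resize(im[y0:y1,x0:x1],None,fx=s,fy=s,interpolation=cv2.INTER_CUBIC))
def blobs(im,lo,hi,amin=60):
    h=cv2.cvtColor(im,cv2.COLOR_BGR2HSV); m=cv2.inRange(h,np.array(lo),np.array(hi))
    cs,_=cv2.findContours(m,cv2.RETR_EXTERNAL,cv2.CHAIN_APPROX_NONE)
    return m,[c for c in sorted(cs,key=cv2.contourArea,reverse=True) if cv2.contourArea(c)>amin]
E
python3 - <<'E'
from h import *
for n in ["side","scene","wrist"]:
    im=cv2.imread(f"pics/{n}0.png"); C=cal(n)
    print(n)
    for nm,lo,hi in [("green",(50,120,50),(75,255,255)),("yellow",(22,180,60),(32,255,255)),("red",(0,170,50),(5,255,255))]:
        m,cs=blobs(im,lo,hi)
        for c in cs[:5]:
            q=cv2.boxPoints(cv2.minAreaRect(c)); print(nm,cv2.contourArea(c),cv2.boundingRect(c))
im=cv2.imread("pics/side0.png"); big(im,(180,150,340,350),4 if 0 else 3,"pics/side0c.png"); big(im,(85,135,200,215),5,"pics/side0t.png")
im=cv2.imread("pics/wrist0.png"); big(im,(120,40,420,340),2.0,"pics/wrist0c.png")
E
```

```text
side
green 3881.5 (241, 270, 89, 83)
green 609.0 (375, 357, 45, 27)
yellow 310.0 (219, 232, 22, 20)
yellow 172.5 (222, 252, 30, 22)
red 577.0 (2, 43, 53, 24)
red 295.5 (187, 221, 38, 26)
scene
green 3176.5 (103, 244, 86, 62)
green 1510.0 (257, 301, 92, 51)
green 1468.0 (42, 331, 63, 48)
yellow 217.0 (180, 198, 21, 17)
yellow 144.0 (171, 220, 27, 19)
red 440.5 (332, 31, 48, 23)
wrist
green 2579.0 (140, 328, 118, 46)
yellow 607.0 (154, 245, 50, 25)
```

View pics/side0c.png

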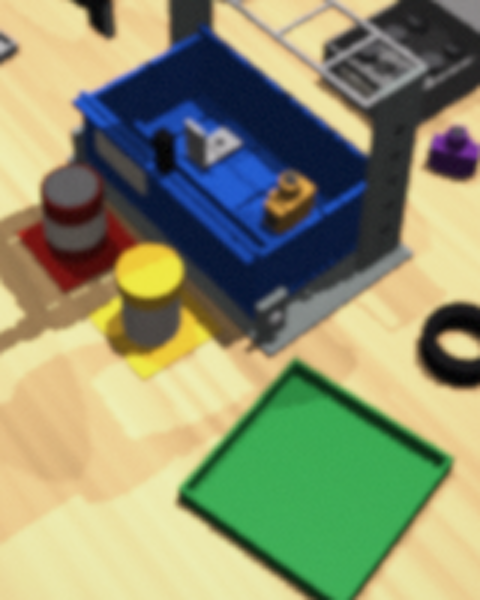

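View pics/side0t.png

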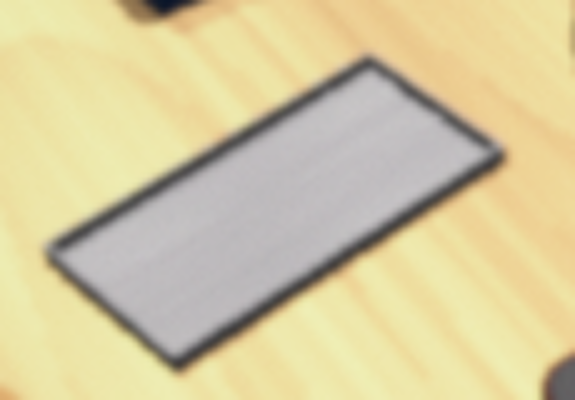

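View pics/wrist0c.png

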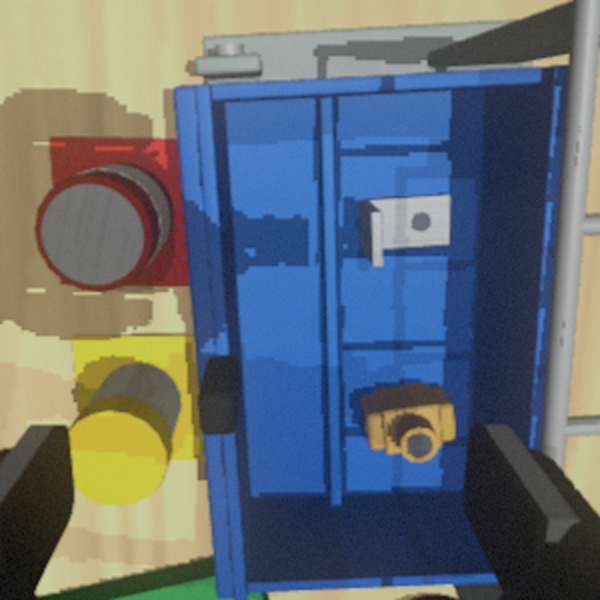

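```bash
python3 - <<'E'
from h import *
S=cal("side");W=cal("wrist")
np.set_printoptions(precision=4,suppress=True)
sc=lambda p:((p[0]+.5)/3-.5+180,(p[1]+.5)/3-.5+150)
st=lambda p:((p[0]+.5)/5-.5+85,(p[1]+.5)/5-.5+135)
wc=lambda p:((p[0]+.5)/2-.5+120,(p[1]+.5)/2-.5+40)
print("tin",onz(W,wc((97,234)),.075),onz(S,sc((73,187)),.075),tri([(W,wc((97,234))),(S,sc((73,187)))]))
print("jar",onz(W,wc((120,456)),.075),onz(S,sc((150,271)),.075),tri([(W,wc((120,456))),(S,sc((150,271)))]))
for p in [(52,137),(50,287)]: print("redW",onz(W,wc(p),.003))
for p in [(20,237),(70,288),(138,243)]: print("redS",onz(S,sc(p),.003))
for p in [(72,337),(195,458)]: print("yelW",onz(W,wc(p),.003))
for p in [(92,318),(147,377),(217,333)]: print("yelS",onz(S,sc(p),.003))
for p in [(370,58),(504,155),(178,368),(48,252)]: print("tray",onz(S,st(p),.014))
for p in [(297,362),(453,462),(345,602),(181,493)]: print("kit",onz(S,sc(p),.02))
# tab: top-surface centre
print("tab",tri([(W,wc((219,395))),(S,sc((164,147)))]))
# rib etc
for p in [(327,100),(336,500)]: print("rib z.04",onz(W,wc(p),.036))
# front wall top ends
for p in [(178,88),(236,597)]: print("front",onz(W,wc(p),.11))
E
```

```text
tin [0.5221 0.0191 0.075 ] [0.5235 0.0186 0.075 ] (array([0.5228, 0.0188, 0.0753]), [array([0.7, 0.4]), array([-0.3, -0. ])])
jar [ 0.5254 -0.0926  0.075 ] [ 0.524  -0.0945  0.075 ] (array([ 0.5249, -0.0934,  0.0733]), [array([-0.1, -0.1]), array([ 0.1, -0. ])])
redW [0.4831 0.0586 0.003 ]
redW [ 0.4743 -0.0246  0.003 ]
redS [0.4843 0.0542 0.003 ]
redS [ 0.4891 -0.0203  0.003 ]
redS [ 0.5641 -0.0143  0.003 ]
yelW [ 0.4843 -0.0548  0.003 ]
yelW [ 0.5539 -0.1339  0.003 ]
yelS [ 0.4868 -0.0582  0.003 ]
yelS [ 0.4902 -0.1343  0.003 ]
yelS [ 0.5617 -0.1337  0.003 ]
tray [0.5854 0.3877 0.014 ]
tray [0.6059 0.259  0.014 ]
tray [0.3734 0.217  0.014 ]
tray [0.3531 0.3451 0.014 ]
kit [ 0.5887 -0.2048  0.02  ]
kit [ 0.6258 -0.3461  0.02  ]
kit [ 0.4882 -0.3808  0.02  ]
kit [ 0.4459 -0.2432  0.02  ]
tab (array([ 0.581 , -0.0345,  0.1322]), [array([1.2, 0.6]), array([-0.4,  0.1])])
rib z.04 [0.6273 0.0773 0.036 ]
rib z.04 [ 0.6383 -0.1424  0.036 ]
front [0.5655 0.0806 0.11  ]
front [ 0.5842 -0.1474  0.11  ]
```

```bash
cat >> h.py <<'E'
from scipy.spatial.transform import Rotation as Ro
def pose():
    o=r.get_obs(); return np.array(o["position"]),Ro.from_euler("xyz",o["eef_rot"],degrees=True).as_matrix(),o
def jaw(Rm): return np.degrees(np.arctan2(Rm[1,1],Rm[0,1]))
def go(*wps,p=None,R=None):
    "units needed between successive world waypoints with present yaw"
    P,Rm,o=pose(); p=P if p is None else np.array(p); R=Rm if R is None else R
    for w in wps:
        d=R.T@(np.array(w)-p)/.04; print("to",w,"units",np.round(d,2)); p=np.array(w)
E
python3 - <<'E'
from h import *
np.set_printoptions(precision=4,suppress=True)
P,R,o=pose(); print(P);print(R,jaw(R))
for s in (1,-1):
    Q=R@Ro.from_euler("x",s*90,degrees=True).as_matrix(); print(s,"jaw",jaw(Q)); print(Q)
    C=cal("wrist")[3]; off=R.T@(C[:3,3]-P); print("cam at",Q@off)
    go([.523,.0188,.231],[.523,.0188,.036],R=Q)
E
```

```text
[0.5998 0.     0.2304]
[[-0.0015  1.      0.    ]
 [ 0.0001  0.     -1.    ]
 [-1.     -0.0015 -0.0001]] 0.002827028014910985
1 jaw -89.99718119785412
[[-0.0015  0.     -1.    ]
 [ 0.0001 -1.     -0.    ]
 [-1.     -0.0001  0.0015]]
cam at [0.0735 0.0004 0.1426]
to [0.523, 0.0188, 0.231] units [-0.01 -0.47  1.92]
to [0.523, 0.0188, 0.036] units [ 4.87  0.   -0.01]
-1 jaw 90.00281880214587
[[-0.0015 -0.      1.    ]
 [ 0.0001  1.      0.    ]
 [-1.      0.0001 -0.0015]]
cam at [-0.073  -0.0005  0.1428]
to [0.523, 0.0188, 0.231] units [-0.01  0.47 -1.92]
to [0.523, 0.0188, 0.036] units [ 4.87 -0.    0.01]
```

Request:
{"method": "arm_command", "body": {
  "motion": [
    [1,0,0,0,-1],
    [1,0,0,0,-1],
    [1,0,0,0,-1],
    [1,0,0,0,-1],
    [1,0,0,0,-1],
    [1,0,0,0,-1],
    [1,0,0,0,-1],
    [1,0,0,0,-1],
    [1,0,0,0,-1],
    [1,0,0.16,-0.64,0],
    [1,0,0.16,-0.64,0],
    [1,0,0.15,-0.64,0],
    [1,0,0,0,0],
    [1,0,0,0,0]
  ],
  "force": 40
}}

```text
time: 1.9
position: [0.5235, 0.0187, 0.2311]
eef_rot: [-35.2, 90.0, -35.2]
wrist_force: [0.2, -0.5, -0.0]
opening: 0.997
```

```bash
python3 - <<'E'
from h import *
P,R,o=pose(); print(P,jaw(R),o["time"]); go([.523,.0188,.036])
cv2.imwrite("pics/w1.png",imaging.get_image("wrist")[:,:,::-1])
E
```

```text
[0.52354941 0.01868388 0.23112304] 90.00015715942861 1.9
to [0.523, 0.0188, 0.036] units [ 4.88  0.   -0.01]
```

View pics/w1.png

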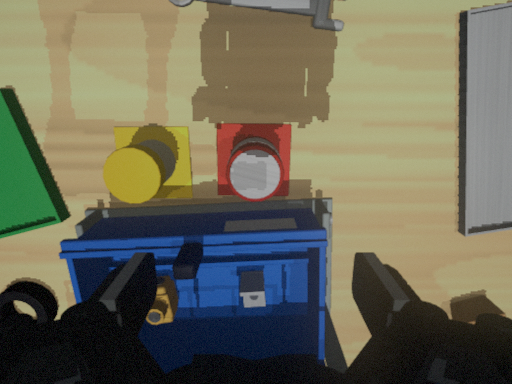

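```bash
python3 - <<'E'
from h import *
np.set_printoptions(precision=4,suppress=True)
C=cal("wrist"); im=cv2.imread("pics/w1.png")
print(onz(C,(255,174),.075), onz(C,(134,174),.075))
for p in [(217,124),(291,124),(290,196),(217,196),(115,127),(189,126),(191,198)]: print(p,onz(C,p,.003))
big(im,(90,110,310,210),3.5,"pics/w1c.png")
E
```

```text
[0.52   0.0194 0.075 ] [ 0.5201 -0.0915  0.075 ]
(217, 124) [ 0.4811 -0.0219  0.003 ]
(291, 124) [0.481  0.0586 0.003 ]
(290, 196) [0.5629 0.0601 0.003 ]
(217, 196) [ 0.5631 -0.0245  0.003 ]
(115, 127) [ 0.4845 -0.1334  0.003 ]
(189, 126) [ 0.4833 -0.0525  0.003 ]
(191, 198) [ 0.5655 -0.0547  0.003 ]
```

View pics/w1c.png

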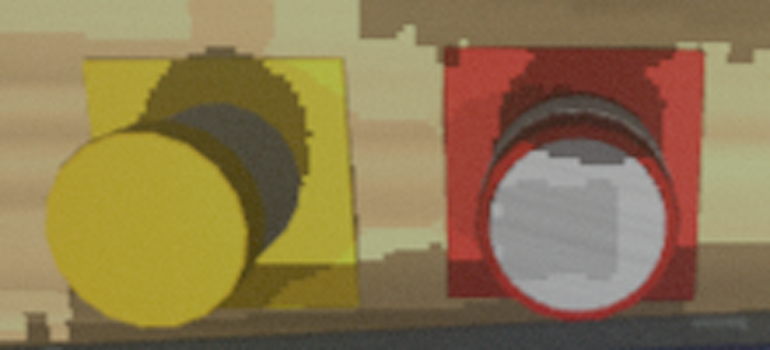

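Request:
{"method": "arm_command", "body": {
  "motion": [
    [1,0.8,0,-0.05,0],
    [1,0.8,0,0,0],
    [1,0.8,0,0,0],
    [1,0.8,0,0,0],
    [1,0.8,0,0,0],
    [1,0.5,0,0,0],
    [1,0.38,0,0,0],
    [1,0,0,0,0],
    [-1,0,0,0,0],
    [-1,0,0,0,0],
    [-1,0,0,0,0],
    [-1,0,0,0,0],
    [-1,0,0,0,0],
    [-1,0,0,0,0]
  ],
  "force": 40
}}

```text
time: 3.7
position: [0.5222, 0.0189, 0.0377]
eef_rot: [0.4, 89.8, 0.4]
wrist_force: [-0.7, 0.3, 6.2]
opening: 0.626
```

```bash
python3 - <<'E'
from h import *
P,R,o=pose(); print(P,jaw(R),o["time"],o["wrist_force"],o["opening"]); go([.522,.0188,.15],[.4254,.2923,.15],[.4254,.2923,.037])
cv2.imwrite("pics/s1.png",imaging.get_image("side")[:,:,::-1])
E
```

```text
[0.52219885 0.01888919 0.03772563] 90.00852717142185 3.7 [-0.73126152  0.32486018  6.21469992] 0.6257502347418222
to [0.522, 0.0188, 0.15] units [-2.81 -0.    0.  ]
to [0.4254, 0.2923, 0.15] units [-0.01  6.84 -2.41]
to [0.4254, 0.2923, 0.037] units [ 2.82 -0.   -0.01]
```

View pics/s1.png

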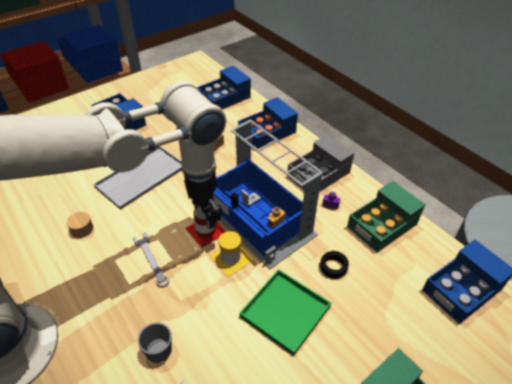

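Request:
{"method": "arm_command", "body": {
  "motion": [
    [-1,-0.4,0,0,0],
    [-1,-0.8,0,0,0],
    [-1,-0.8,0,0,0],
    [-1,-0.8,0,0,0],
    [-1,0,0.74,-0.27,0],
    [-1,0,0.76,-0.27,0],
    [-1,0,0.76,-0.27,0],
    [-1,0,0.76,-0.27,0],
    [-1,0,0.76,-0.27,0],
    [-1,0,0.76,-0.27,0],
    [-1,0,0.76,-0.27,0],
    [-1,0,0.76,-0.27,0],
    [-1,0,0.76,-0.25,0],
    [-1,0,0,0,0],
    [-1,0,0,0,0]
  ]
}}

```text
time: 5.62
position: [0.4248, 0.2911, 0.1482]
eef_rot: [-100.8, 90.0, -100.8]
wrist_force: [0.6, -0.1, -2.2]
opening: 0.625
```

```bash
python3 - <<'E'
from h import *
P,R,o=pose(); print(P,jaw(R),o["time"],o["wrist_force"],o["opening"]); go([.4254,.2923,.038])
cv2.imwrite("pics/s2.png",imaging.get_image("side")[:,:,::-1])
E
```

```text
[0.42481079 0.2911264  0.14815403] 90.00842637470618 5.625 [ 0.5701305  -0.06417492 -2.15619593] 0.624727208630677
to [0.4254, 0.2923, 0.038] units [2.75 0.03 0.02]
```

View pics/s2.png

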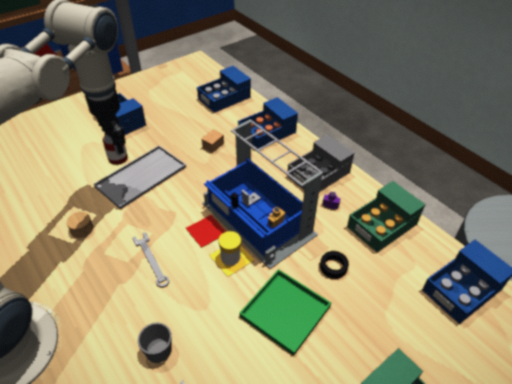

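Request:
{"method": "arm_command", "body": {
  "motion": [
    [-1,0.7,0,0,0],
    [-1,0.7,0,0,0],
    [-1,0.6,0,0,0],
    [-1,0.4,0,0,0],
    [-1,0.2,0,0,0],
    [-1,0.1,0,0,0],
    [-1,0.05,0,0,0],
    [-1,0,0,0,0],
    [-1,0,0,0,0]
  ]
}}

```text
time: 6.8
position: [0.4251, 0.2918, 0.0386]
eef_rot: [32.5, 89.9, 32.5]
wrist_force: [-0.3, -0.8, -1.7]
opening: 0.622
```

Request:
{"method": "arm_command", "body": {
  "motion": [
    [-1,0.04,0,0,0],
    [-1,0,0,0,0]
  ]
}}

```text
time: 7.05
position: [0.4252, 0.2919, 0.0377]
eef_rot: [28.5, 89.9, 28.5]
wrist_force: [-2.1, -0.8, 4.7]
opening: 0.62
```

Request:
{"method": "arm_command", "body": {
  "motion": [
    [1,0,0,0,0],
    [1,0,0,0,0],
    [1,0,0,0,0],
    [1,0,0,0,0],
    [1,-0.5,0,0,0],
    [1,-0.9,0,0,0],
    [1,-0.9,0,0,0],
    [1,-0.9,-0.62,0.15,0],
    [1,0,-0.9,0.23,0],
    [1,0,-0.9,0.23,0],
    [1,0,-0.9,0.23,0],
    [1,0,-0.9,0.23,0],
    [1,0,-0.9,0.23,0],
    [1,0,-0.9,0.23,0],
    [1,0,-0.9,0.23,0],
    [1,0,-0.9,0.23,0],
    [1,0,-0.9,0.23,0],
    [1,0,-0.9,0.23,0],
    [1,0,0,0,0],
    [1,0,0,0,0]
  ]
}}

```text
time: 9.55
position: [0.5229, -0.0929, 0.1654]
eef_rot: [17.5, 89.9, 17.5]
wrist_force: [0.0, -0.0, 0.3]
opening: 1.004
```

```bash
python3 - <<'E'
from h import *
np.set_printoptions(precision=4,suppress=True)
P,R,o=pose(); print(P,jaw(R),o["time"],o["opening"])
C=cal("wrist"); im=imaging.get_image("wrist")[:,:,::-1].copy(); cv2.imwrite("pics/w3.png",im)
print(proj(C,(.523,-.093,.075)))
cv2.imwrite("pics/s3.png",imaging.get_image("side")[:,:,::-1])
E
```

```text
[ 0.5229 -0.0929  0.1654] 89.98744690849136 9.55 1.0037762184251033
[253.9253 199.4692]
```

View pics/w3.png

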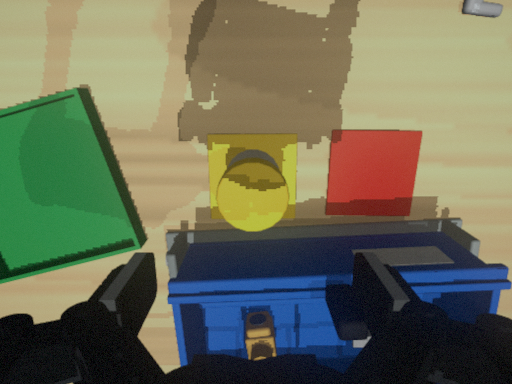

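View pics/s3.png

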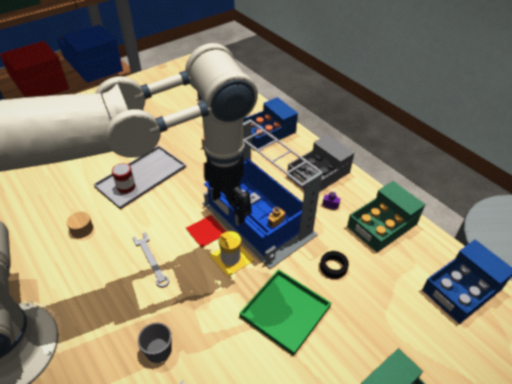

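```bash
python3 - <<'E'
from h import *
np.set_printoptions(precision=4,suppress=True)
C=cal("wrist"); im=cv2.imread("pics/w3.png")
def quad(c):
    e=.02*cv2.arcLength(c,True); return cv2.approxPolyDP(cv2.convexHull(c),e,True)[:,0,:]
m,cs=blobs(im,(0,170,60),(6,255,255),500)
for c in cs: 
    q=quad(c); X=np.array([onz(C,p,.003) for p in q]); print("red",q.tolist(),X,X.mean(0))
m,cs=blobs(im,(22,150,40),(34,255,255),300)
q=quad(np.vstack(cs)); print("yel",q.tolist(),np.array([onz(C,p,.003) for p in q]))
print("captop",onz(C,(252.5,195.5),.075))
S=cal("side"); im=cv2.imread("pics/s3.png")
m,cs=blobs(im,(0,170,60),(6,255,255),100)
for c in cs:
    q=quad(c)
    if q[:,1].max()>200: X=np.array([onz(S,p,.003) for p in q]); print("redS",q.tolist(),X,X.mean(0))
big(cv2.imread("pics/w3.png"),(190,110,440,260),3,"pics/w3c.png")
E
```

```text
red [[343, 130], [421, 132], [408, 215], [326, 213], [331, 142]] [[ 0.4799 -0.0125  0.003 ]
 [ 0.4815  0.0579  0.003 ]
 [ 0.5611  0.057   0.003 ]
 [ 0.5592 -0.0227  0.003 ]
 [ 0.4907 -0.0225  0.003 ]] [0.5145 0.0114 0.003 ]
yel [[296, 134], [294, 217], [261, 230], [211, 217], [208, 134]] [[ 0.4836 -0.0546  0.003 ]
 [ 0.5635 -0.0535  0.003 ]
 [ 0.5772 -0.0854  0.003 ]
 [ 0.5637 -0.1341  0.003 ]
 [ 0.4838 -0.1341  0.003 ]]
captop [ 0.5198 -0.0935  0.075 ]
redS [[211, 215], [224, 230], [217, 238], [201, 246], [187, 227]] [[ 0.5634  0.0554  0.003 ]
 [ 0.5618 -0.0098  0.003 ]
 [ 0.5319 -0.0211  0.003 ]
 [ 0.4844 -0.0181  0.003 ]
 [ 0.4887  0.0581  0.003 ]] [0.5261 0.0129 0.003 ]
```

View pics/w3c.png

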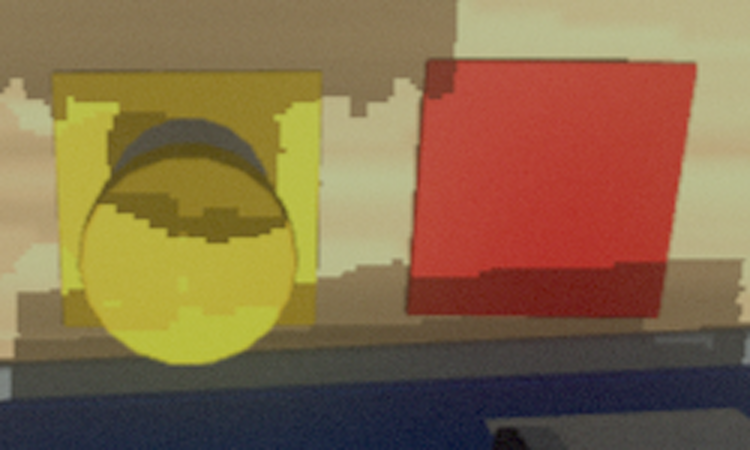

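Request:
{"method": "arm_command", "body": {
  "motion": [
    [1,0.7,0,0,0],
    [1,0.8,0,0,0],
    [1,0.8,0,0,0],
    [1,0.6,0,0,0],
    [1,0.3,0,0,0],
    [1,0,0,0,0],
    [-1,0,0,0,0],
    [-1,0,0,0,0],
    [-1,0,0,0,0],
    [-1,0,0,0,0],
    [-1,0,0,0,0],
    [-1,0,0,0,0]
  ],
  "force": 30
}}

```text
time: 11.15
position: [0.5237, -0.0934, 0.0381]
eef_rot: [-8.9, 89.8, -8.9]
wrist_force: [-0.6, -0.8, 5.5]
opening: 0.624
```

```bash
python3 - <<'E'
from h import *
np.set_printoptions(precision=4,suppress=True)
P,R,o=pose(); print(P,jaw(R),o["time"],o["opening"],o["wrist_force"])
go([P[0],P[1],.16],[.5336,.3121,.16],[.5336,.3121,.038])
# precise mats from w3
f,cx,cy,_=cal("wrist"); 
E
```

```text
[ 0.5237 -0.0934  0.0381] 89.98919456014225 11.15 0.6244561464063948 [-0.629  -0.7965  5.4619]
to [np.float64(0.5237017305490688), np.float64(-0.09343081212044926), 0.16] units [-3.05 -0.    0.01]
to [0.5336, 0.3121, 0.16] units [-0.   10.14  0.25]
to [0.5336, 0.3121, 0.038] units [ 3.05  0.   -0.01]
```

Request:
{"method": "arm_command", "body": {
  "motion": [
    [-1,-0.4,0,0,0],
    [-1,-0.85,0,0,0],
    [-1,-0.9,0,0,0],
    [-1,-0.9,0,0,0],
    [-1,0,0.7,-0.1,0],
    [-1,0,0.86,0,0],
    [-1,0,0.86,0,0],
    [-1,0,0.86,0,0],
    [-1,0,0.86,0,0],
    [-1,0,0.86,0,0],
    [-1,0,0.86,0.05,0],
    [-1,0,0.86,0.1,0],
    [-1,0,0.86,0.1,0],
    [-1,0,0.86,0.1,0],
    [-1,0,0.86,0,0],
    [-1,0,0.84,0,0],
    [-1,0,0,0,0],
    [-1,0,0,0,0]
  ]
}}

```text
time: 13.4
position: [0.5327, 0.3119, 0.1583]
eef_rot: [-125.3, 89.9, -125.3]
wrist_force: [0.6, -0.3, -2.0]
opening: 0.622
```

Request:
{"method": "arm_command", "body": {
  "motion": [
    [-1,0.8,0,0,0],
    [-1,0.8,0,0,0],
    [-1,0.7,0,0,0],
    [-1,0.4,0,0,0],
    [-1,0.2,0,0,0],
    [-1,0.1,0,0,0],
    [-1,0,0,0,0],
    [-1,0,0,0,0]
  ]
}}

```text
time: 14.4
position: [0.5333, 0.3127, 0.0396]
eef_rot: [26.8, 89.9, 26.8]
wrist_force: [-0.2, -0.2, -2.7]
opening: 0.619
```

Request:
{"method": "arm_command", "body": {
  "motion": [
    [-1,0.04,0,0,0],
    [-1,0.02,0,0,0],
    [-1,0,0,0,0]
  ]
}}

```text
time: 14.78
position: [0.5335, 0.3127, 0.0381]
eef_rot: [23.9, 89.9, 23.9]
wrist_force: [-1.3, -1.5, 4.7]
opening: 0.626
```

Request:
{"method": "arm_command", "body": {
  "motion": [
    [1,0,0,0,0],
    [1,0,0,0,0],
    [1,0,0,0,0],
    [1,0,0,0,0],
    [1,-0.5,0,0,0],
    [1,-0.9,0,0,0],
    [1,-0.9,0,0,0],
    [1,-0.9,-0.7,-0.2,0],
    [1,-0.9,-0.9,-0.2,0],
    [1,0,-0.9,0,0],
    [1,0,-0.9,0,0],
    [1,0,-0.9,0,0],
    [1,0,-0.9,0,0],
    [1,0,-0.9,0,0],
    [1,0,-0.9,0,0],
    [1,0,-0.9,0,0],
    [1,0,-0.8,0,-0.47],
    [1,0,0,0,0],
    [1,0,0,0,0]
  ]
}}

```text
time: 17.15
position: [0.5169, -0.0352, 0.2012]
eef_rot: [9.9, 89.9, 14.5]
wrist_force: [-0.6, 0.5, -0.1]
opening: 1.003
```

```bash
python3 - <<'E'
from h import *
np.set_printoptions(precision=4,suppress=True)
P,R,o=pose(); print(P,jaw(R),o["time"],o["opening"],o["wrist_force"])
C=cal("wrist"); np.save("C4.npy",np.array([*C[:3]],float)); np.save("T4.npy",C[3])
im=imaging.get_image("wrist")[:,:,::-1].copy(); cv2.imwrite("pics/w4.png",im)
print(proj(C,(.581,-.034,.147)))
im=imaging.get_image("side")[:,:,::-1].copy(); cv2.imwrite("pics/s4.png",im)
big(im,(90,140,330,270),3.3,"pics/s4c.png")
E
```

```text
[ 0.5169 -0.0352  0.2012] 94.64285337122402 17.15 1.0025321973361576 [-0.5941  0.5412 -0.1232]
[248.0815 304.6431]
```

View pics/w4.png

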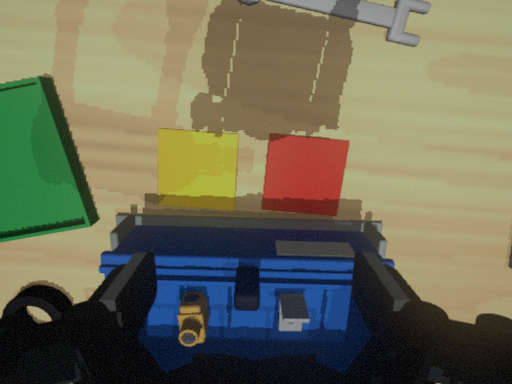

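View pics/s4c.png

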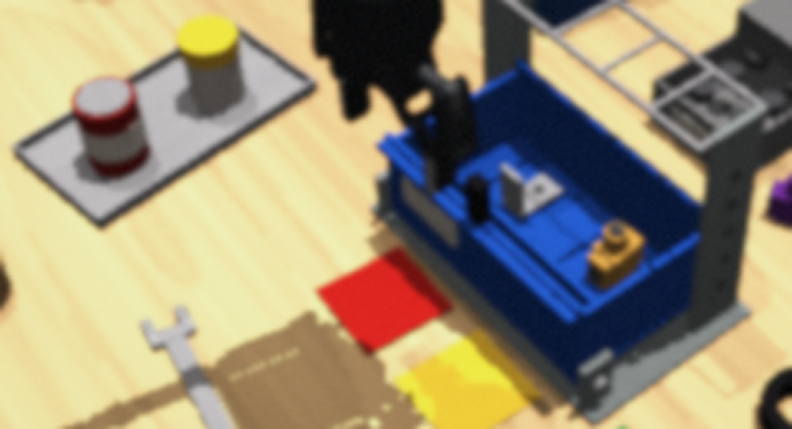

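```bash
python3 - <<'E'
from h import *
im=cv2.imread("pics/w4.png"); a=im[120:350,90:400]; a=np.clip(a.astype(float)*1.8,0,255).astype(np.uint8); cv2.imwrite("pics/w4c.png",cv2.resize(a,None,fx=2.5,fy=2.5,interpolation=cv2.INTER_CUBIC))
im=cv2.imread("pics/side0.png"); a=im[180:230,205:265]; a=np.clip(a.astype(float)*2,0,255).astype(np.uint8);cv2.imwrite("pics/s0tab.png",cv2.resize(a,None,fx=10,fy=10,interpolation=cv2.INTER_CUBIC))
E
```

```text
(no output)
```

View pics/w4c.png

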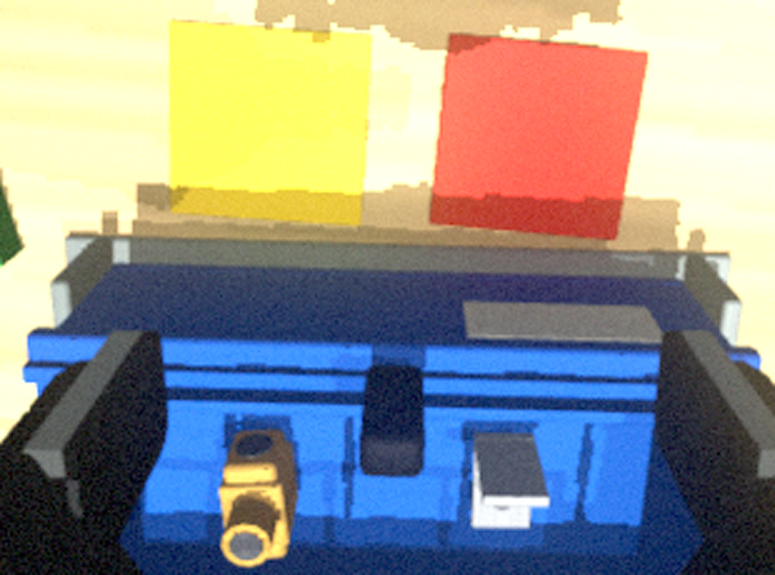

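View pics/s0tab.png

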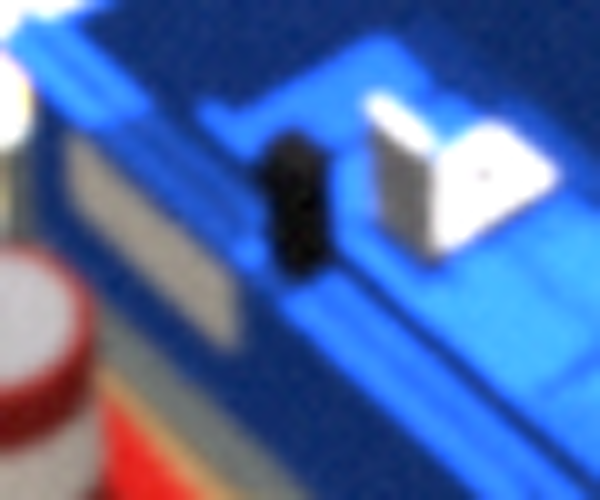

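```bash
python3 - <<'E'
from h import *
np.set_printoptions(precision=4,suppress=True)
a=np.load("C4.npy");C=(a[0],a[1],a[2],np.load("T4.npy")); S=cal("side")
wc=lambda p:((p[0]+.5)/2.5-.5+90,(p[1]+.5)/2.5-.5+120)
t=(234.2,194.8)
print(onz(C,wc((391,455)),.147),onz(S,t,.147),tri([(C,wc((391,455))),(S,t)]))
for n,q in [("yel",[(170,20),(373,33),(360,224),(170,209)]),("red",[(450,33),(647,52),(616,239),(430,222)])]:
    X=np.array([onz(C,wc(p),.003) for p in q]); print(n,X,X.mean(0))
for p in [(40,330),(755,350)]: print("front top",onz(C,wc(p),.108))
print("tee neck top",onz(C,wc((247,544)),.026+.048),"bracket",onz(C,wc((505,500)),.026+.044))
P,R,o=pose()
go([.581,-.0345,.200],[.581,-.0345,.116])
E
```

```text
[ 0.5788 -0.0355  0.147 ] [ 0.5814 -0.0358  0.147 ] (array([ 0.581 , -0.0353,  0.1455]), [array([0.1, 1.6]), array([-0.2,  0.4])])
yel [[ 0.4838 -0.135   0.003 ]
 [ 0.4823 -0.0534  0.003 ]
 [ 0.5641 -0.0534  0.003 ]
 [ 0.564  -0.1351  0.003 ]] [ 0.5236 -0.0943  0.003 ]
red [[ 0.4797 -0.0225  0.003 ]
 [ 0.4808  0.0579  0.003 ]
 [ 0.5618  0.0577  0.003 ]
 [ 0.5607 -0.0234  0.003 ]] [0.5208 0.0174 0.003 ]
front top [ 0.5699 -0.1465  0.108 ]
front top [0.5584 0.0763 0.108 ]
tee neck top [ 0.6734 -0.086   0.074 ] bracket [0.6482 0.012  0.07  ]
to [0.581, -0.0345, 0.2] units [ 0.02 -0.13  1.6 ]
to [0.581, -0.0345, 0.116] units [ 2.1 -0.  -0. ]
```

Request:
{"method": "arm_command", "body": {
  "motion": [
    [1,0,-0.07,0.78,0],
    [1,0,-0.08,0.8,0],
    [1,0.7,0,0,0],
    [1,0.7,0,0,0],
    [1,0.5,0,0,0],
    [1,0.2,0,0,0],
    [1,0,0,0,0],
    [-1,0,0,0,0],
    [-1,0,0,0,0],
    [-1,0,0,0,0],
    [-1,0,0,0,0],
    [-1,0,0,0,0],
    [-1,0,0,0,0],
    [-1,0,0,0,0]
  ],
  "force": 25
}}

```text
time: 19.0
position: [0.5804, -0.0354, 0.1166]
eef_rot: [68.1, 89.9, 72.9]
wrist_force: [-1.1, 5.3, 3.3]
opening: 0.209
```

```bash
python3 - <<'E'
from h import *
np.set_printoptions(precision=4,suppress=True)
P,R,o=pose(); print(P,jaw(R),o["time"],o["opening"]*85,o["wrist_force"])
im=imaging.get_image("wrist")[:,:,::-1].copy(); cv2.imwrite("pics/w5.png",im)
# arc in tool units, grip at bin coords (-7,105)->angles
a=np.linspace(0,.52,9); p0=None
for t in a:
    p=np.array([-7*np.cos(t)-105*np.sin(t), -7*np.sin(t)+105*np.cos(t)])
    if p0 is not None: print(round(t,3),"tool x(down) %.2f  tool z(+binx) %.2f"%(-(p-p0)[1]/40,(p-p0)[0]/40))
    p0=p
E
```

```text
[ 0.5804 -0.0354  0.1166] 94.73219107570598 19.0 17.785094471377185 [-1.1007  5.3242  3.3338]
0.065 tool x(down) 0.02  tool z(+binx) -0.17
0.13 tool x(down) 0.03  tool z(+binx) -0.17
0.195 tool x(down) 0.04  tool z(+binx) -0.17
0.26 tool x(down) 0.05  tool z(+binx) -0.16
0.325 tool x(down) 0.06  tool z(+binx) -0.16
0.39 tool x(down) 0.07  tool z(+binx) -0.16
0.455 tool x(down) 0.08  tool z(+binx) -0.15
0.52 tool x(down) 0.09  tool z(+binx) -0.15
```

View pics/w5.png

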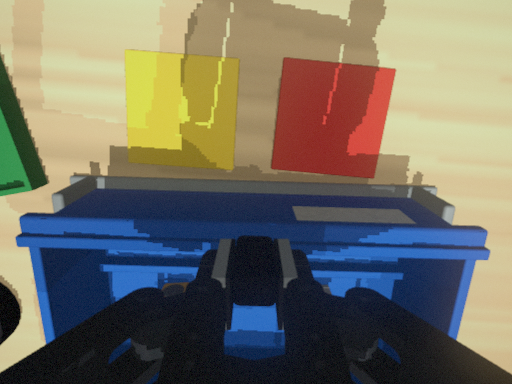

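Request:
{"method": "arm_command", "body": {
  "motion": [
    [-1,0,0,-0.08,0],
    [-1,0.02,0,-0.09,0],
    [-1,0.01,0,-0.08,0],
    [-1,0.02,0,-0.09,0],
    [-1,0.02,0,-0.08,0],
    [-1,0.02,0,-0.09,0],
    [-1,0.02,0,-0.08,0],
    [-1,0.03,0,-0.08,0],
    [-1,0.03,0,-0.08,0],
    [-1,0.03,0,-0.08,0],
    [-1,0.03,0,-0.08,0],
    [-1,0.04,0,-0.08,0],
    [-1,0.04,0,-0.08,0],
    [-1,0.04,0,-0.07,0],
    [-1,0.04,0,-0.08,0],
    [-1,0.04,0,-0.07,0],
    [-1,0,0,0,0],
    [-1,0,0,0,0]
  ]
}}

```text
time: 21.3
position: [0.5314, -0.0381, 0.1018]
eef_rot: [22.8, 89.5, 27.6]
wrist_force: [2.5, 12.2, 7.2]
opening: 0.208
```

```bash
python3 - <<'E'
from h import *
np.set_printoptions(precision=4,suppress=True)
P,R,o=pose(); print(P,jaw(R),o["time"],o["opening"]*85,o["wrist_force"])
im=imaging.get_image("side")[:,:,::-1].copy(); cv2.imwrite("pics/s5.png",im)
big(im,(170,130,350,290),4,"pics/s5c.png")
E
```

```text
[ 0.5314 -0.0381  0.1018] 94.82062812023072 21.3 17.68127651853472 [ 2.5351 12.1758  7.2449]
```

View pics/s5c.png

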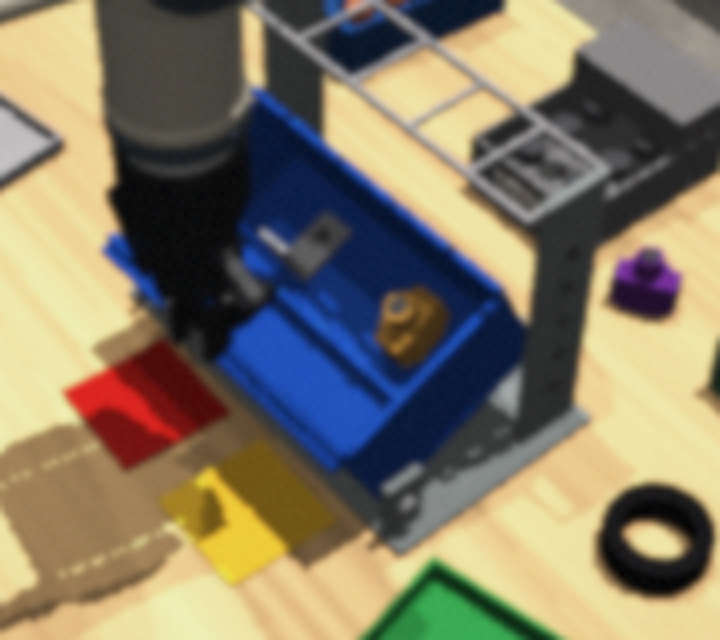

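Request:
{"method": "arm_command", "body": {
  "motion": [
    [-1,0.03,0.03,-0.06,0],
    [-1,0.02,0.02,-0.06,0],
    [-1,0,0,0,0]
  ]
}}

```text
time: 21.72
position: [0.5265, -0.0383, 0.099]
eef_rot: [1.4, 89.5, 6.1]
wrist_force: [5.9, 5.8, 4.0]
opening: 0.204
```

Request:
{"method": "arm_command", "body": {
  "motion": [
    [-1,0.03,0.02,-0.06,0],
    [-1,0,0,0,0],
    [-1,0,0,0,0]
  ]
}}

```text
time: 22.1
position: [0.5251, -0.0383, 0.0981]
eef_rot: [-6.3, 89.4, -1.6]
wrist_force: [10.4, 3.3, 2.2]
opening: 0.208
```

Request:
{"method": "arm_command", "body": {
  "motion": [
    [1,0,0,0,0],
    [1,0,0,0,0],
    [1,0,0,0,0],
    [1,0,0,0,0],
    [1,-0.4,0,0,0],
    [1,-0.9,0,0,0],
    [1,-0.9,0,0,0],
    [1,-0.9,0,0,0],
    [1,-0.4,0,0,0],
    [1,0,0,0,0],
    [1,0,0,0,0]
  ]
}}

```text
time: 23.48
position: [0.521, -0.0384, 0.2339]
eef_rot: [167.0, 89.9, 171.7]
wrist_force: [0.7, -0.2, -0.1]
opening: 1.001
```

```bash
python3 - <<'E'
from h import *
np.set_printoptions(precision=4,suppress=True)
P,R,o=pose(); print(P,jaw(R),o["time"],o["opening"]*85,o["wrist_force"])
C=cal("wrist"); np.savez("c6.npz",a=C[:3],T=C[3])
im=imaging.get_image("wrist")[:,:,::-1].copy(); cv2.imwrite("pics/w6.png",im)
a=np.clip(im[150:384,80:420].astype(float)*1.6,0,255).astype(np.uint8); cv2.imwrite("pics/w6c.png",cv2.resize(a,None,fx=2.3,fy=2.3,interpolation=cv2.INTER_CUBIC))
im=imaging.get_image("side")[:,:,::-1].copy(); cv2.imwrite("pics/s6.png",im)
big(im,(190,130,340,280),4,"pics/s6c.png")
im=imaging.get_image("scene")[:,:,::-1].copy(); cv2.imwrite("pics/c6.png",im)
big(im,(170,120,320,280),3.6,"pics/c6c.png")
E
```

```text
[ 0.521  -0.0384  0.2339] 94.70024384455915 23.475 85.09888276655956 [ 0.6897 -0.212  -0.0551]
```

View pics/w6c.png

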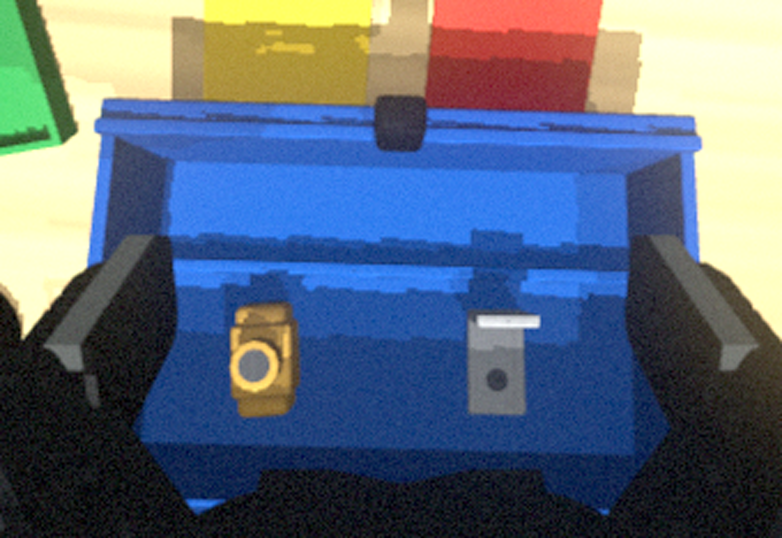

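View pics/s6c.png

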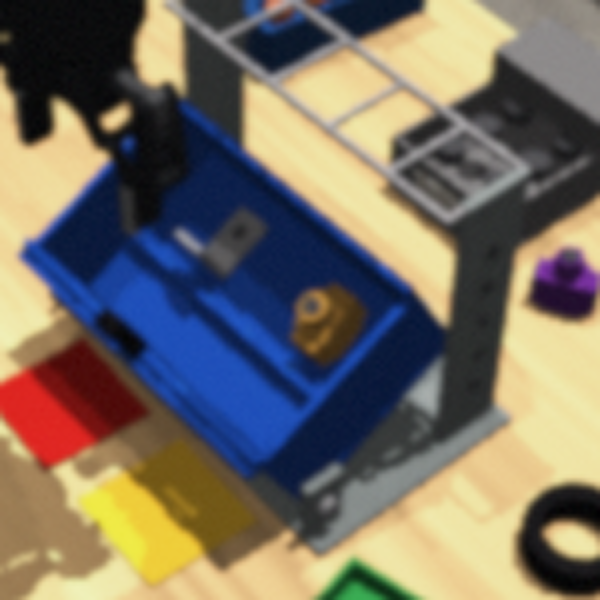

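View pics/c6c.png

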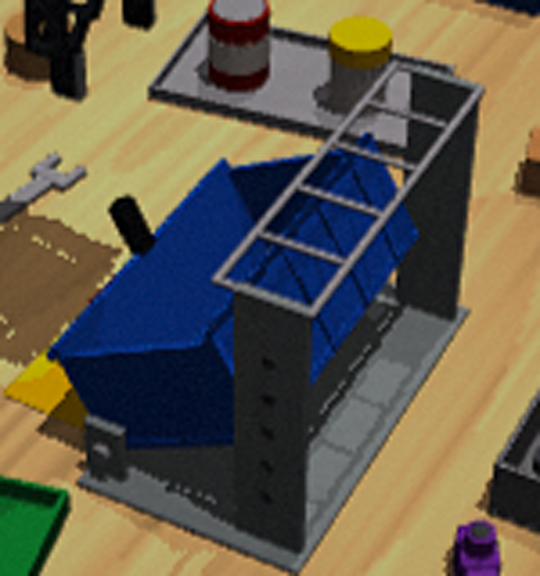

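```bash
cat >> h.py <<'E'
YAW=np.radians(4.0); TAB=np.array([.580,-.0355,.130])
def binpt(b,t,yaw=None):
    yaw=YAW if yaw is None else yaw
    ex=np.array([np.cos(yaw),np.sin(yaw),0]);ey=np.array([-ex[1],ex[0],0]);ez=np.array([0,0,1.])
    H=TAB+7e-3*ex-.1*ez; x=b[0]-.007;z=b[2]+.1
    return H+ex*(x*np.cos(t)-z*np.sin(t))+ey*b[1]+ez*(x*np.sin(t)+z*np.cos(t))
def tobin(P,t,yaw=None):
    yaw=YAW if yaw is None else yaw
    ex=np.array([np.cos(yaw),np.sin(yaw),0]);ey=np.array([-ex[1],ex[0],0]);ez=np.array([0,0,1.])
    H=TAB+7e-3*ex-.1*ez; d=np.array(P)-H; a=d@ex;c=d[2]
    return np.array([a*np.cos(t)+c*np.sin(t)+.007,d@ey,-a*np.sin(t)+c*np.cos(t)-.1])
E
python3 - <<'E'
from h import *
np.set_printoptions(precision=4,suppress=True)
d=np.load("c6.npz");C=(*d["a"],d["T"]);S=cal("side");K=cal("scene")
wc=lambda p:((p[0]+.5)/2.3-.5+80,(p[1]+.5)/2.3-.5+150)
sc=lambda p:((p[0]+.5)/4-.5+190,(p[1]+.5)/4-.5+130)
kc=lambda p:((p[0]+.5)/3.6-.5+170,(p[1]+.5)/3.6-.5+120)
X,e=tri([(C,wc((255,365))),(S,sc((314,304)))]); print("neck",X,e,tobin(X,.5))
X,e=tri([(C,wc((103,100))),(S,sc((250,478))),(K,kc((52,355)))]); print("front right corner",X,e,tobin(X,.5))
X,e=tri([(C,wc((695,117))),(S,sc((23,248)))]); print("front left corner",X,e,tobin(X,.5))
X,e=tri([(C,wc((400,98))),(S,sc((112,322))),(K,kc((122,202)))]); print("tab top",X,e,tobin(X,.5))
for n,D in [("w",C),("s",S)]:
  for b in [(0,0,.017),(0,0,0),(.052,0,-.094),(.12,-.06,-.104)]: print(n,b,proj(D,binpt(b,.5)))
print(np.array(wc((390,262))),np.array(wc((400,98))))
# deck front edge
X,e=tri([(S,sc((453,218))),(K,kc((225,280)))]);print("deck front right",X,e)
X,e=tri([(K,kc((397,68))),(S,sc((168,3)))]);print("deck front left",X,e)
E
```

```text
neck [ 0.6447 -0.0874  0.1093] [array([-0. ,  2.4]), array([-0.5,  0.7])] [ 0.0924 -0.0563 -0.0563]
front right corner [ 0.5454 -0.1546  0.0839] [array([0.7, 2.3]), array([-0.3,  0.4]), array([-0.5, -0. ])] [-0.0109 -0.1164 -0.0288]
front left corner [0.5299 0.0727 0.0993] [array([-1.9,  3.8]), array([-1.4,  0.4])] [-0.0031  0.1114 -0.0155]
tab top [ 0.5257 -0.0386  0.1273] [array([-0.4,  6.9]), array([-1.5,  1.1]), array([-0.4, -0. ])] [-0.0002  0.0007  0.0148]
w (0, 0, 0.017) [252.3942 198.9114]
w (0, 0, 0) [252.3643 202.9591]
w (0.052, 0, -0.094) [251.6154 267.1003]
w (0.12, -0.06, -0.104) [193.8207 332.4026]
s (0, 0, 0.017) [215.9274 211.0242]
s (0, 0, 0) [218.9477 213.5094]
s (0.052, 0, -0.094) [247.6283 211.136 ]
s (0.12, -0.06, -0.104) [281.9616 205.8184]
[249.2826 263.6304] [253.6304 192.3261]
deck front right [ 0.686  -0.1586  0.2181] [array([0., 0.]), array([ 0., -0.])]
deck front left [0.6698 0.0957 0.2164] [array([ 0.4, -0.8]), array([0.3, 0.9])]
```

```bash
python3 - <<'E'
from h import *
np.set_printoptions(precision=4,suppress=True)
print("deck edge in bin coords", tobin([.686,-.1586,.2181],0),tobin([.6698,.0957,.2164],0))
ex=np.array([np.cos(YAW),np.sin(YAW),0]);ey=np.array([-ex[1],ex[0],0]);ez=np.array([0,0,1.])
H=TAB+7e-3*ex-.1*ez
g=H+ex*.047-ey*.056+ez*(.050-.019); a=g-ex*.048+ez*.088
P,R,o=pose(); print(g,a); go([a[0],a[1],P[2]],a,g)
print("tee block ctr",binpt((.0924,-.056,-.088),.5), "front top",binpt((.0694,-.056,-.072),.5))
E
```

```text
deck edge in bin coords [ 0.0972 -0.1302  0.0881] [0.0987 0.1246 0.0864]
[ 0.6378 -0.0876  0.061 ] [ 0.5899 -0.0909  0.149 ]
to [np.float64(0.58989174683123), np.float64(-0.0909450479720854), np.float64(0.23389873141573247)] units [-0.01 -1.45  1.61]
to [ 0.5899 -0.0909  0.149 ] units [ 2.12 -0.    0.01]
to [ 0.6378 -0.0876  0.061 ] units [ 2.2  -0.02  1.21]
tee block ctr [ 0.6599 -0.086   0.0815] front top [ 0.6321 -0.088   0.0845]
```

Request:
{"method": "arm_command", "body": {
  "motion": [
    [0.2,0,-0.73,0.8,0.07],
    [0.2,0,-0.73,0.81,0],
    [0.2,0.7,0,0,0],
    [0.2,0.7,0,0,0],
    [0.2,0.7,0,0,0],
    [0.2,0,0,0,0],
    [0.2,0,0,0,0]
  ],
  "force": 50
}}

```text
time: 24.5
position: [0.5903, -0.0918, 0.1526]
eef_rot: [-16.1, 90.0, -12.1]
wrist_force: [0.0, 0.6, 1.3]
opening: 0.599
```

```bash
python3 - <<'E'
from h import *
np.set_printoptions(precision=4,suppress=True)
P,R,o=pose(); print(P,jaw(R),o["time"],o["opening"]*85,o["wrist_force"])
C=cal("wrist"); print(proj(C,(.6447,-.0874,.1093)), proj(C,P+R@np.array([0,0,0])))
im=imaging.get_image("wrist")[:,:,::-1].copy(); 
a=np.clip(im.astype(float)*1.8,0,255).astype(np.uint8);cv2.imwrite("pics/w7.png",a)
go([.6378,-.0876,.061])
E
```

```text
[ 0.5903 -0.0918  0.1526] 94.00493563128222 24.5 50.943469797879644 [0.0272 0.5608 1.2507]
[254.9253 302.4795] [254.0607 257.2804]
to [0.6378, -0.0876, 0.061] units [2.31 0.02 1.18]
```

View pics/w7.png

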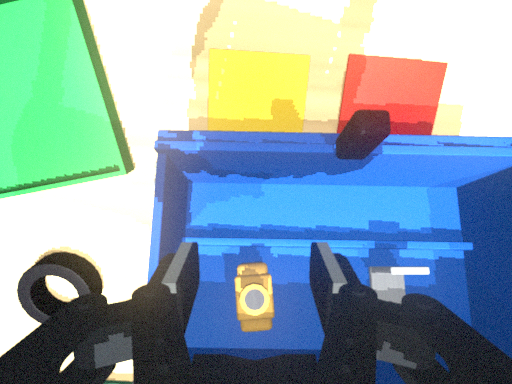

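Request:
{"method": "arm_command", "body": {
  "motion": [
    [0.2,0.4,0,0.2,0],
    [0.2,0.4,0,0.2,0],
    [0.2,0.4,0.02,0.2,0],
    [0.2,0.4,0,0.2,0],
    [0.2,0.3,0,0.16,0],
    [0.2,0.2,0,0.11,0],
    [0.2,0.2,0,0.1,0],
    [0.2,0,0,0,0]
  ]
}}

```text
time: 25.55
position: [0.6364, -0.0862, 0.0584]
eef_rot: [133.8, 89.8, 137.8]
wrist_force: [-4.1, 5.1, -0.7]
opening: 0.6
```

```bash
python3 - <<'E'
from h import *
np.set_printoptions(precision=4,suppress=True)
P,R,o=pose(); print(P,jaw(R),o["time"],o["opening"]*85,o["wrist_force"])
im=imaging.get_image("wrist")[:,:,::-1].copy(); 
a=np.clip(im.astype(float)*2,0,255).astype(np.uint8);cv2.imwrite("pics/w8.png",a)
im=imaging.get_image("scene")[:,:,::-1].copy()
big(im,(170,60,320,280),2.7,"pics/c8c.png")
im=imaging.get_image("side")[:,:,::-1].copy()
big(im,(190,100,340,280),3.2,"pics/s8c.png")
E
```

```text
[ 0.6364 -0.0862  0.0584] 94.06934606624984 25.55 51.0134857519251 [-4.0709  5.1465 -0.7144]
```

View pics/w8.png

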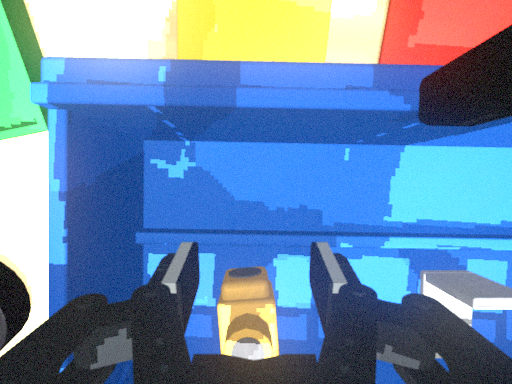

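View pics/c8c.png

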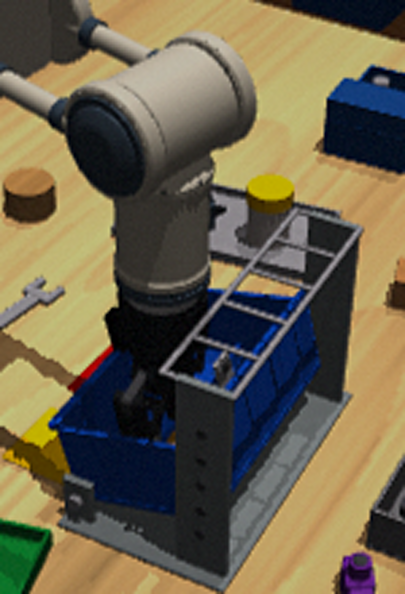

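View pics/s8c.png

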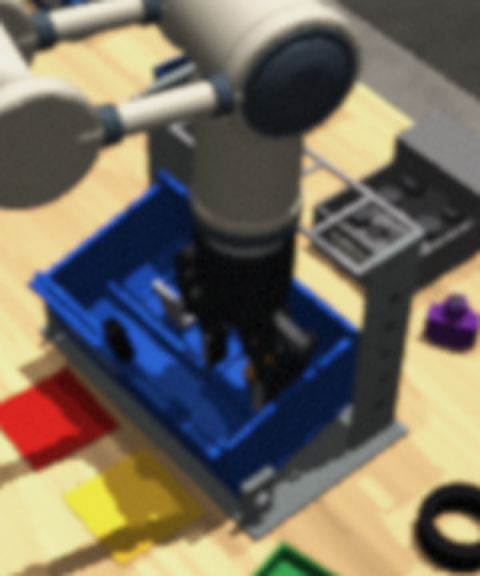

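Request:
{"method": "arm_command", "body": {
  "motion": [
    [-1,0,0,-0.02,0],
    [-1,0,0,0,0],
    [-1,0,0,0,0],
    [-1,0,0,0,0],
    [-1,0,0,0,0],
    [-1,0,0,0,0]
  ],
  "force": 50
}}

```text
time: 26.45
position: [0.6359, -0.0879, 0.0596]
eef_rot: [-139.3, 90.0, -135.3]
wrist_force: [0.6, -0.0, -0.7]
opening: 0.217
```

```bash
python3 - <<'E'
from h import *
np.set_printoptions(precision=4,suppress=True)
P,R,o=pose(); print(P,o["opening"]*85,o["wrist_force"])
im=imaging.get_image("wrist")[:,:,::-1].copy(); 
a=np.clip(im.astype(float)*2,0,255).astype(np.uint8);cv2.imwrite("pics/w9.png",a)
E
```

```text
[ 0.6359 -0.0879  0.0596] 18.483659657401148 [ 0.5524 -0.0338 -0.713 ]
```

View pics/w9.png

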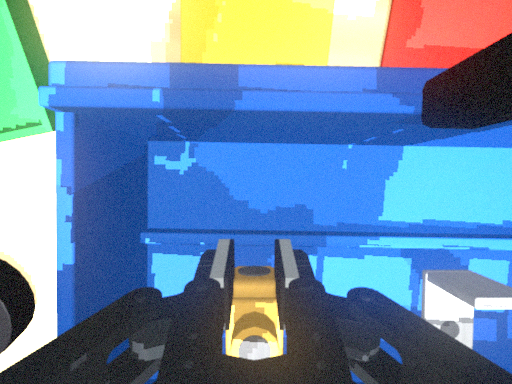

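Request:
{"method": "arm_command", "body": {
  "motion": [
    [-1,-0.02,0,-0.08,0],
    [-1,0,0,-0.1,0],
    [-1,0.02,0,-0.1,0],
    [-1,0.03,0,-0.04,0],
    [-1,0,0,0,0],
    [-1,0,0,0,0]
  ]
}}

```text
time: 27.25
position: [0.6235, -0.0887, 0.0589]
eef_rot: [-9.8, 89.9, -5.8]
wrist_force: [1.7, -0.5, 0.4]
opening: 0.221
```

```bash
python3 - <<'E'
from h import *
np.set_printoptions(precision=4,suppress=True)
P,R,o=pose(); print(P,o["opening"]*85,o["wrist_force"])
im=imaging.get_image("wrist")[:,:,::-1].copy(); 
a=np.clip(im.astype(float)*2,0,255).astype(np.uint8);cv2.imwrite("pics/w10.png",a)
im=imaging.get_image("side")[:,:,::-1].copy()
big(im,(220,160,320,260),6,"pics/s10c.png")
E
```

```text
[ 0.6235 -0.0887  0.0589] 18.76359166329834 [ 1.6514 -0.4921  0.4062]
```

View pics/w10.png

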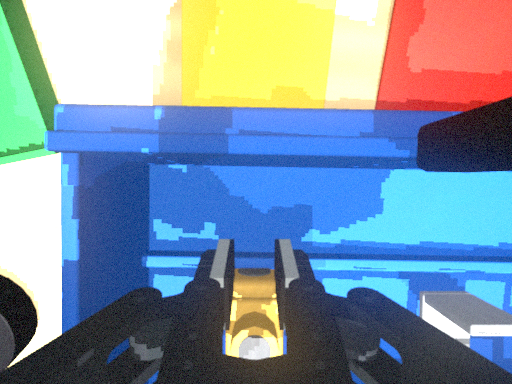

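View pics/s10c.png

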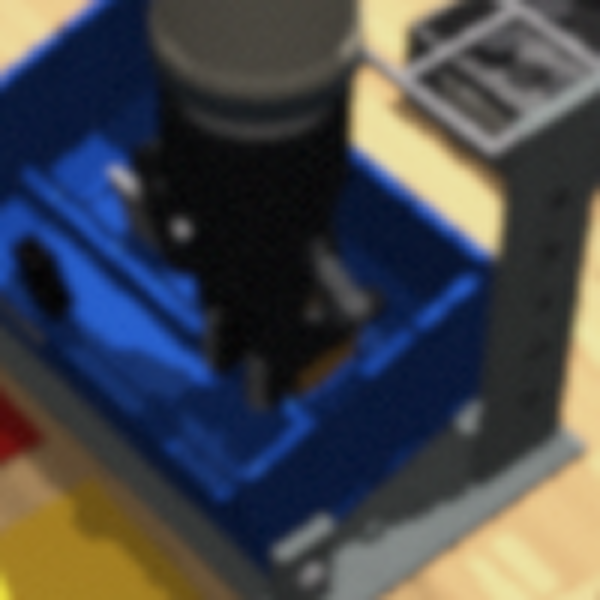

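Request:
{"method": "arm_command", "body": {
  "motion": [
    [-1,0.04,0,0,0],
    [-1,0.04,0,0,0],
    [-1,0,0,0,0]
  ]
}}

```text
time: 27.72
position: [0.6237, -0.0887, 0.0557]
eef_rot: [-11.4, 89.9, -7.4]
wrist_force: [3.9, -0.1, 1.7]
opening: 0.221
```

Request:
{"method": "arm_command", "body": {
  "motion": [
    [0.2,0,0,0,0],
    [0.2,0,0,0,0],
    [0.2,0,0,0,0],
    [0.2,-0.3,0,-0.1,0],
    [0.2,-0.4,0,-0.2,0],
    [0.2,-0.5,0,-0.2,0],
    [0.2,-0.5,0,-0.2,0],
    [0.2,0,0,0,0],
    [0.2,0,0,0,0]
  ]
}}

```text
time: 28.85
position: [0.5951, -0.0907, 0.1232]
eef_rot: [-5.8, 90.0, -1.8]
wrist_force: [-0.0, 0.5, -0.1]
opening: 0.599
```

```bash
python3 - <<'E'
from h import *
np.set_printoptions(precision=4,suppress=True)
P,R,o=pose(); print(P,o["opening"]*85,o["wrist_force"],o["time"])
C=cal("wrist")
im=imaging.get_image("wrist")[:,:,::-1].copy(); 
a=np.clip(im.astype(float)*2,0,255).astype(np.uint8);cv2.imwrite("pics/w11.png",a)
for b in [(.052,-.056,-.094),(.0924-.012,-.056,-.056)]: print(proj(C,binpt(b,.5)))
E
```

```text
[ 0.5951 -0.0907  0.1232] 50.88179727858461 [-0.0152  0.4592 -0.0773] 28.85
[254.1717 254.7054]
[254.128  304.0073]
```

View pics/w11.png

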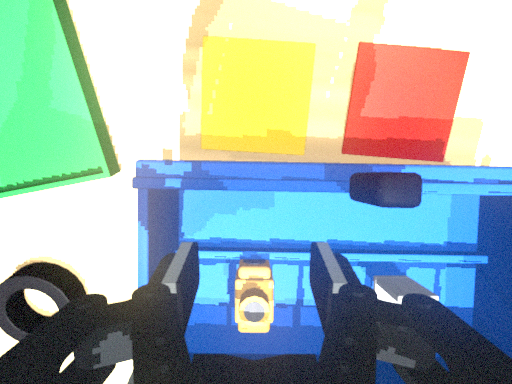

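```bash
python3 - <<'E'
from h import *
go([.6355,-.0879,.061])
E
```

```text
to [0.6355, -0.0879, 0.061] units [ 1.53 -0.    1.02]
```

Request:
{"method": "arm_command", "body": {
  "motion": [
    [0.2,0.1,0,0.25,0],
    [0.2,0.4,0,0.2,0],
    [0.2,0.4,0,0.2,0],
    [0.2,0.35,0,0.2,0],
    [0.2,0.2,0,0.12,0],
    [0.2,0.08,0,0.05,0],
    [0.2,0,0,0,0],
    [-1,0,0,0,0],
    [-1,0,0,0,0],
    [-1,0,0,0,0],
    [-1,0,0,0,0],
    [-1,0,0,0,0]
  ],
  "force": 50
}}

```text
time: 30.4
position: [0.6361, -0.088, 0.0623]
eef_rot: [-40.0, 90.0, -36.0]
wrist_force: [1.2, -0.4, 1.0]
opening: 0.268
```

```bash
python3 - <<'E'
from h import *
np.set_printoptions(precision=4,suppress=True)
P,R,o=pose(); print(P,o["opening"]*85,o["wrist_force"],o["time"])
im=imaging.get_image("wrist")[:,:,::-1].copy(); 
a=np.clip(im.astype(float)*2,0,255).astype(np.uint8);cv2.imwrite("pics/w12.png",a)
E
```

```text
[ 0.6361 -0.088   0.0623] 22.78474449510728 [ 1.1884 -0.4246  1.0459] 30.4
```

View pics/w12.png

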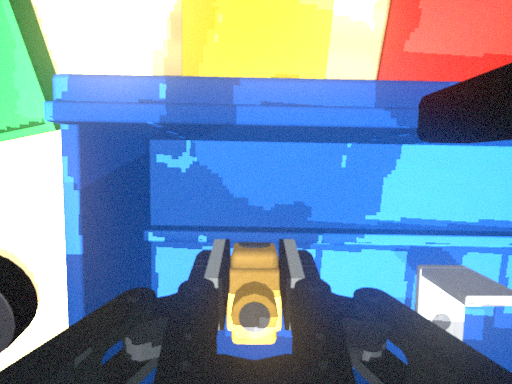

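Request:
{"method": "arm_command", "body": {
  "motion": [
    [-1,-0.15,0,-0.08,0],
    [-1,-0.25,0,-0.14,0],
    [-1,-0.3,0,-0.16,0],
    [-1,-0.4,0,-0.22,0],
    [-1,-0.5,0,-0.27,0],
    [-1,-0.5,0,-0.27,0],
    [-1,-0.5,0,-0.2,0],
    [-1,-0.5,0,0,0],
    [-1,0,0,0,0],
    [-1,0,0,0,0]
  ]
}}

```text
time: 31.7
position: [0.5825, -0.0914, 0.1853]
eef_rot: [159.7, 89.9, 163.7]
wrist_force: [0.2, 0.5, -1.5]
opening: 0.267
```

```bash
python3 - <<'E'
from h import *
np.set_printoptions(precision=4,suppress=True)
P,R,o=pose(); print(P,o["opening"]*85,o["wrist_force"],o["time"])
im=imaging.get_image("wrist")[:,:,::-1].copy(); 
a=np.clip(im.astype(float)*2,0,255).astype(np.uint8);cv2.imwrite("pics/w13.png",a)
im=imaging.get_image("side")[:,:,::-1].copy()
big(im,(180,120,340,280),3.7,"pics/s13c.png")
E
```

```text
[ 0.5825 -0.0914  0.1853] 22.712425221657636 [ 0.2294  0.4811 -1.4817] 31.7
```

View pics/w13.png

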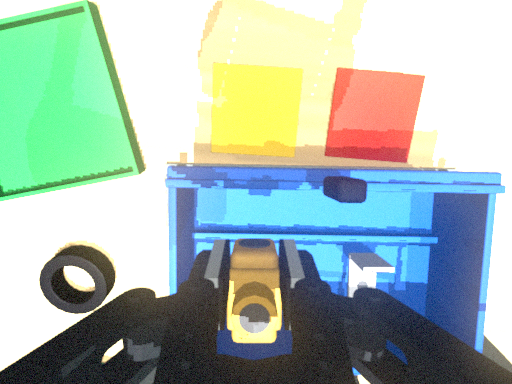

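View pics/s13c.png

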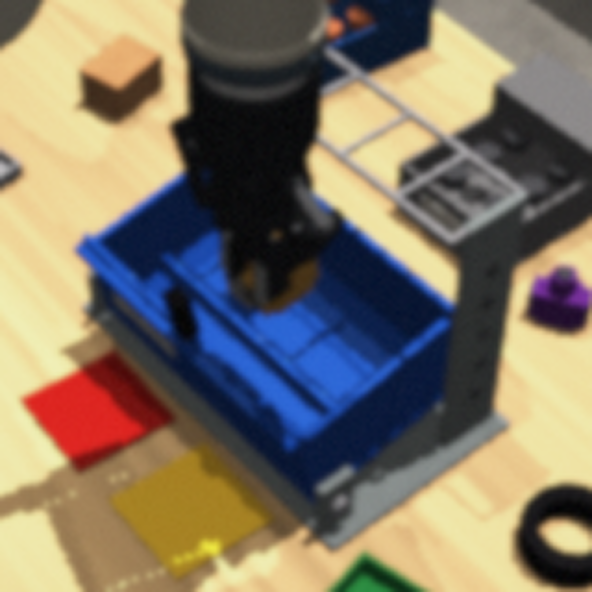

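Request:
{"method": "arm_command", "body": {
  "motion": [
    [-1,0,-0.6,-0.2,0],
    [-1,0,-0.75,-0.2,0],
    [-1,0,-0.75,-0.2,0],
    [-1,0,-0.75,-0.2,0],
    [-1,0,-0.75,-0.2,0],
    [-1,0.3,-0.75,-0.2,0],
    [-1,0.5,-0.54,-0.2,0],
    [-1,0,0,0,0],
    [-1,0,0,0,0]
  ]
}}

```text
time: 32.92
position: [0.5402, -0.2899, 0.1534]
eef_rot: [120.2, 89.9, 124.3]
wrist_force: [0.9, 0.4, -1.7]
opening: 0.265
```

```bash
python3 - <<'E'
from h import *
np.set_printoptions(precision=4,suppress=True)
P,R,o=pose(); print(P,o["opening"]*85,o["wrist_force"],o["time"])
im=imaging.get_image("side")[:,:,::-1].copy();cv2.imwrite("pics/s14.png",im)
big(im,(230,190,340,290),6,"pics/s14c.png")
im=imaging.get_image("scene")[:,:,::-1].copy();cv2.imwrite("pics/c14.png",im)
big(im,(90,170,290,310),3.5,"pics/c14c.png")
E
```

```text
[ 0.5402 -0.2899  0.1534] 22.514938568559366 [ 0.8826  0.385  -1.7402] 32.925
```

View pics/s14c.png

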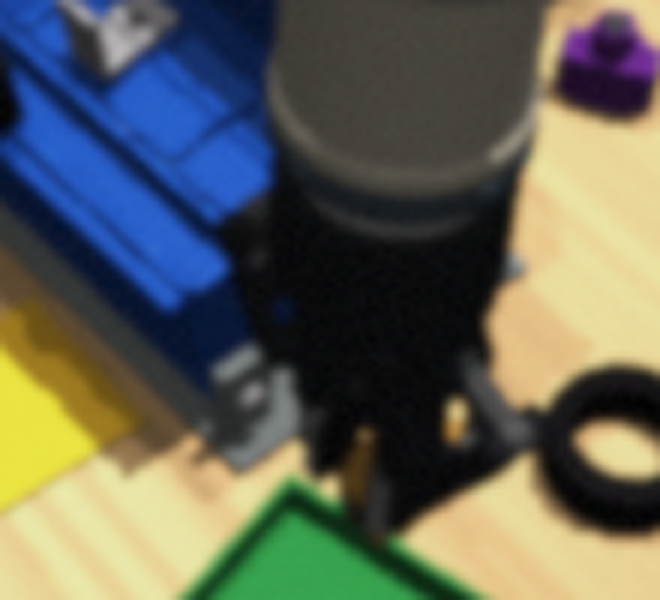

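View pics/c14c.png

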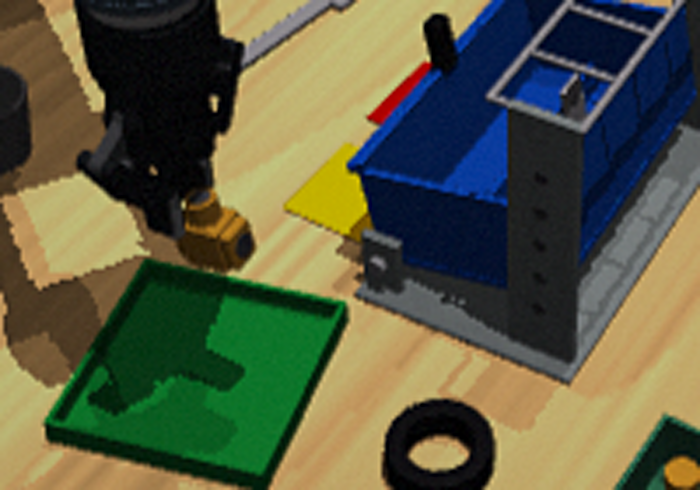

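View pics/s14.png

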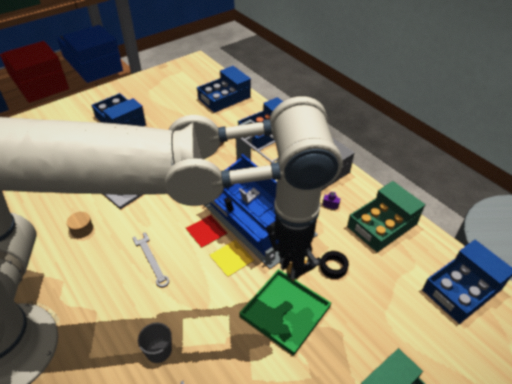

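Request:
{"method": "arm_command", "body": {
  "motion": [
    [-1,0.6,-0.05,-0.1,0],
    [-1,0.7,-0.05,-0.1,0],
    [-1,0.7,0,-0.05,0],
    [-1,0.6,0,0,0],
    [-1,0.3,0,0,0],
    [-1,0.06,0,0,0],
    [-1,0,0,0,0],
    [-1,0,0,0,0]
  ]
}}

```text
time: 34.02
position: [0.5312, -0.2956, 0.0371]
eef_rot: [-35.9, 89.9, -31.9]
wrist_force: [1.4, -0.4, -0.8]
opening: 0.265
```

```bash
python3 - <<'E'
from h import *
np.set_printoptions(precision=4,suppress=True)
P,R,o=pose(); print(P,o["opening"]*85,o["wrist_force"],o["time"])
im=imaging.get_image("scene")[:,:,::-1].copy()
big(im,(90,190,210,310),6,"pics/c15c.png")
E
```

```text
[ 0.5312 -0.2956  0.0371] 22.516083805006286 [ 1.3971 -0.3725 -0.8389] 34.025
```

View pics/c15c.png

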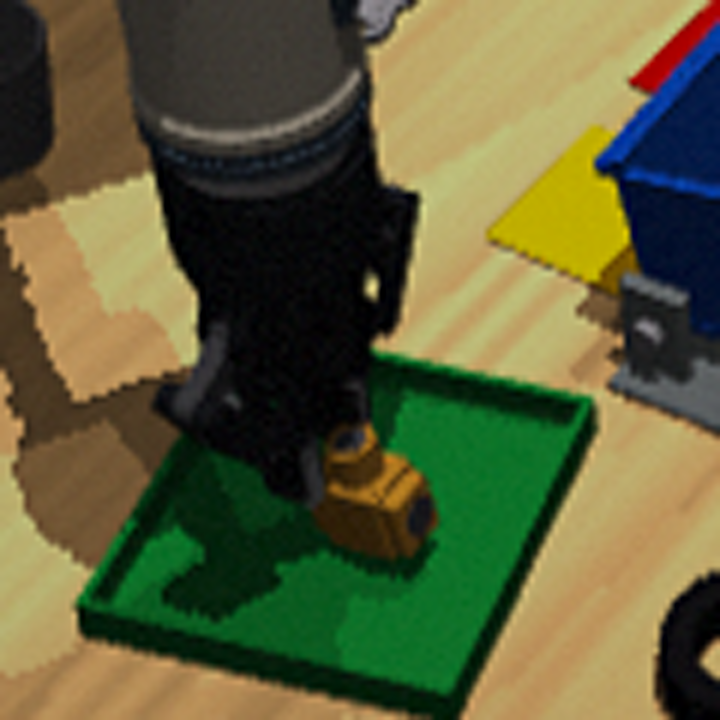

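Request:
{"method": "arm_command", "body": {
  "motion": [
    [-1,0.1,0,0,0],
    [-1,0.1,0,0,0],
    [-1,0,0,0,0]
  ],
  "force": 30
}}

```text
time: 34.45
position: [0.5314, -0.2955, 0.0294]
eef_rot: [-26.2, 89.9, -22.2]
wrist_force: [-0.6, 1.0, 5.5]
opening: 0.268
```

Request:
{"method": "arm_command", "body": {
  "motion": [
    [-1,0.08,0,0,0],
    [-1,0,0,0,0]
  ]
}}

```text
time: 34.7
position: [0.5328, -0.2956, 0.0291]
eef_rot: [-22.1, 89.6, -18.1]
wrist_force: [-1.9, 4.7, 16.6]
opening: 0.263
```

```bash
python3 - <<'E'
from h import *
np.set_printoptions(precision=4,suppress=True)
P,R,o=pose(); print(P,o["opening"]*85,o["wrist_force"],o["wrist_torque"],o["time"])
im=imaging.get_image("scene")[:,:,::-1].copy()
big(im,(120,230,190,290),10,"pics/c16c.png")
E
```

```text
[ 0.5328 -0.2956  0.0291] 22.374524479318342 [-1.9385  4.6686 16.5847] [ 0.7548  0.3176 -0.0171] 34.7
```

View pics/c16c.png

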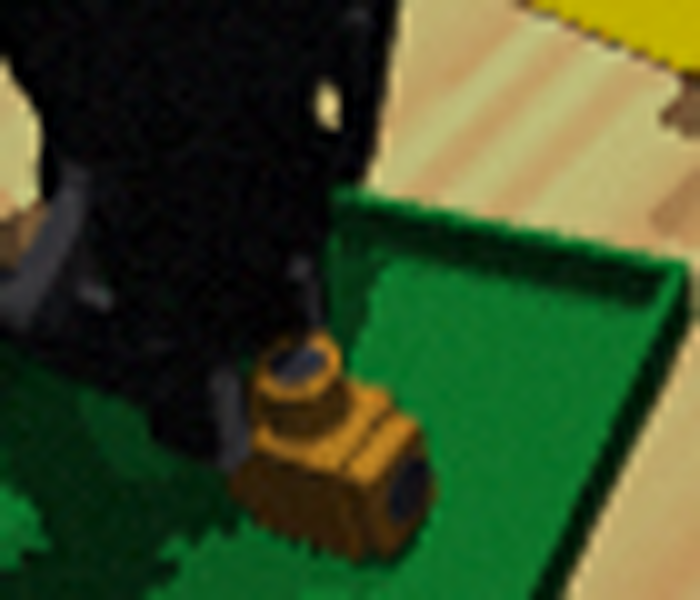

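Request:
{"method": "arm_command", "body": {
  "motion": [
    [-1,-0.06,0,0,0],
    [-1,0,0,0,0],
    [-0.4,0,0,0,0],
    [-0.3,0,0,0,0],
    [-0.1,0,0,0,0],
    [0,0,0,0,0],
    [0.2,0,0,0,0],
    [0.3,-0.3,0,0,0],
    [0.3,-0.8,0,-0.1,0],
    [0.3,-0.9,0,-0.4,0],
    [0.3,-0.6,0,-0.4,0],
    [0.3,0,0,0,0],
    [0.3,0,0,0,0]
  ],
  "force": 20
}}

```text
time: 36.38
position: [0.4948, -0.2975, 0.1301]
eef_rot: [119.3, 90.0, 123.3]
wrist_force: [0.0, -0.1, -0.6]
opening: 0.654
```

```bash
python3 - <<'E'
from h import *
np.set_printoptions(precision=4,suppress=True)
P,R,o=pose(); print(P,o["opening"]*85,o["wrist_force"],o["time"])
im=imaging.get_image("scene")[:,:,::-1].copy();cv2.imwrite("pics/c17.png",im)
big(im,(90,170,290,310),3.5,"pics/c17c.png")
im=imaging.get_image("wrist")[:,:,::-1].copy();cv2.imwrite("pics/w17.png",im)
im=imaging.get_image("side")[:,:,::-1].copy();cv2.imwrite("pics/s17.png",im)
big(im,(180,150,340,350),3,"pics/s17c.png")
E
```

```text
[ 0.4948 -0.2975  0.1301] 55.55485034091364 [ 0.0491 -0.096  -0.6477] 36.375
```

View pics/c17c.png

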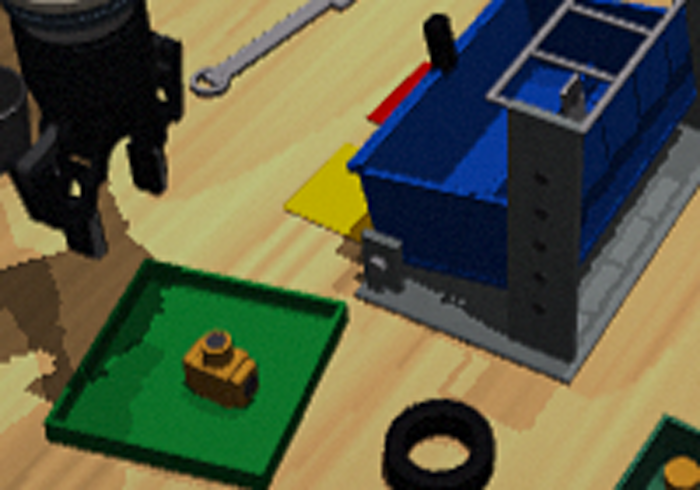

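View pics/w17.png

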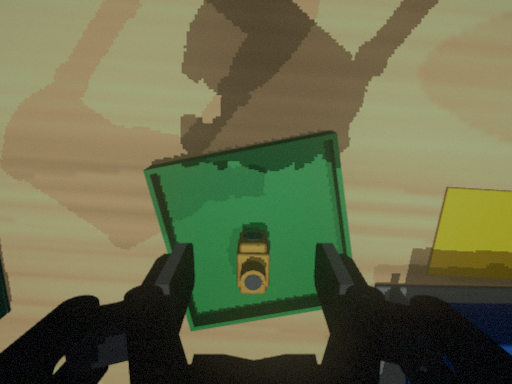

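View pics/s17c.png

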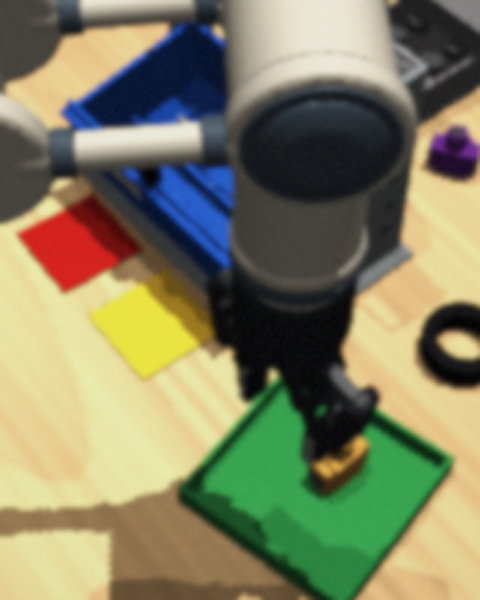

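```bash
python3 - <<'E'
from h import *
np.set_printoptions(precision=4,suppress=True)
K=cal("scene")
for t in [0,.05,.1,.15,.2,.25,.3,.4,.5]: print(t,proj(K,binpt((0,0,0),t)),proj(K,binpt((0,0,.017),t)),binpt((0,0,0),t))
P,R,o=pose(); 
im=cv2.imread("pics/c17.png"); a=np.clip(im[160:220,180:260].astype(float)*2,0,255).astype(np.uint8); cv2.imwrite("pics/c17t.png",cv2.resize(a,None,fx=9,fy=9,interpolation=cv2.INTER_CUBIC))
E
```

```text
0 [221.9229 181.3381] [221.7965 176.0134] [ 0.58   -0.0355  0.13  ]
0.05 [220.1607 180.8985] [219.7159 175.4852] [ 0.575  -0.0358  0.1295]
0.1 [218.4168 180.5409] [217.6568 175.0545] [ 0.5701 -0.0362  0.1288]
0.15 [216.6959 180.2658] [215.6252 174.722 ] [ 0.5652 -0.0365  0.1278]
0.2 [215.0029 180.0736] [213.6267 174.488 ] [ 0.5603 -0.0369  0.1266]
0.25 [213.3425 179.9644] [211.6671 174.3526] [ 0.5555 -0.0372  0.1252]
0.3 [211.719 179.938] [209.7516 174.3155] [ 0.5508 -0.0375  0.1235]
0.4 [208.6    180.1316] [206.0732 174.5333] [ 0.5417 -0.0382  0.1194]
0.5 [205.6783 180.6479] [202.6299 175.1331] [ 0.533  -0.0388  0.1144]
```

View pics/c17t.png

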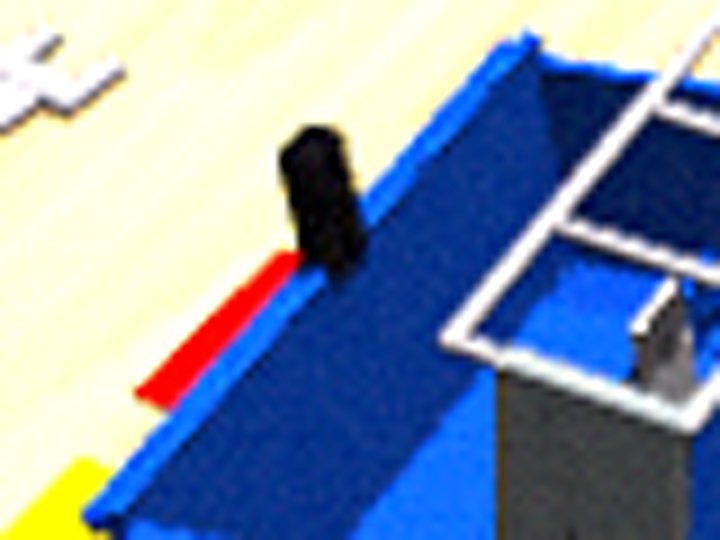

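```bash
python3 - <<'E'
from h import *
go([.505,-.0365,.130],[.505,-.0365,.119],[.56,-.0365+.055*.07,.119])
E
```

```text
to [0.505, -0.0365, 0.13] units [-0.01  6.48  0.72]
to [0.505, -0.0365, 0.119] units [ 0.27 -0.    0.  ]
to [0.56, -0.03265, 0.119] units [-0.   -0.    1.38]
```

Request:
{"method": "arm_command", "body": {
  "motion": [
    [-1,0,0.6,0.07,0],
    [-1,0,0.8,0.09,0],
    [-1,0,0.9,0.1,0],
    [-1,0,0.9,0.1,0],
    [-1,0,0.9,0.1,0],
    [-1,0,0.9,0.1,0],
    [-1,0,0.8,0.1,0],
    [-1,0.27,0.68,0.06,0],
    [-1,0,0,0,0],
    [-1,0,0,0.4,0],
    [-1,0,0,0.4,0],
    [-1,0,0,0.2,0],
    [-1,0,0,0.15,0],
    [-1,0,0,0.15,0],
    [-1,0,0,0,0]
  ],
  "force": 40
}}

```text
time: 38.4
position: [0.5575, -0.0336, 0.12]
eef_rot: [11.3, 90.0, 15.2]
wrist_force: [-0.1, -0.0, -0.2]
opening: -0.003
```

```bash
python3 - <<'E'
from h import *
np.set_printoptions(precision=4,suppress=True)
P,R,o=pose(); print(P,o["opening"]*85,o["wrist_force"],o["time"])
im=imaging.get_image("scene")[:,:,::-1].copy()
big(im,(150,120,310,280),4,"pics/c18c.png")
im=imaging.get_image("wrist")[:,:,::-1].copy();cv2.imwrite("pics/w18.png",np.clip(im.astype(float)*1.8,0,255).astype(np.uint8))
E
```

```text
[ 0.5575 -0.0336  0.12  ] -0.21844929188748094 [-0.0763 -0.0434 -0.1959] 38.4
```

View pics/c18c.png

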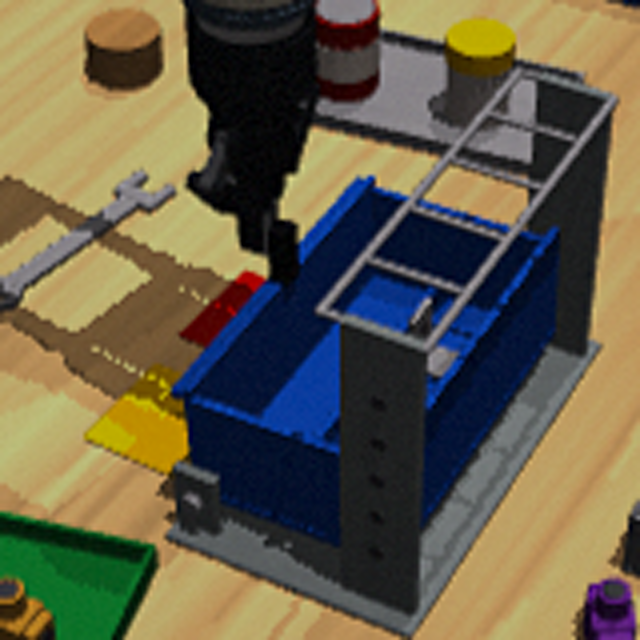

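View pics/w18.png

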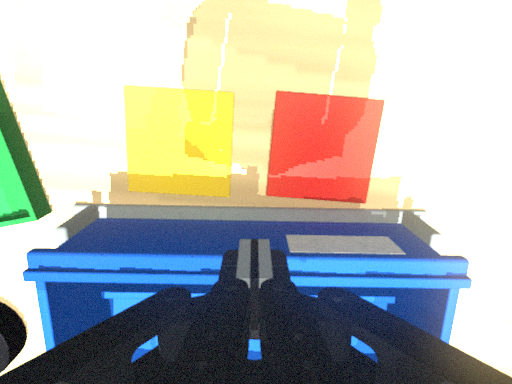

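Request:
{"method": "arm_command", "body": {
  "motion": [
    [-1,0,0,0.1,0],
    [-1,0,0,0.1,0],
    [-1,0,0,0,0]
  ]
}}

```text
time: 38.88
position: [0.5622, -0.0333, 0.1203]
eef_rot: [179.1, 89.5, -176.9]
wrist_force: [-16.2, -0.4, 7.4]
opening: 0.002
```

Request:
{"method": "arm_command", "body": {
  "motion": [
    [-1,0,0,0.05,0],
    [-1,0,0,0,0]
  ]
}}

```text
time: 39.12
position: [0.5622, -0.0332, 0.1203]
eef_rot: [178.7, 89.3, -177.4]
wrist_force: [-24.9, -0.9, 11.4]
opening: 0.003
```

Request:
{"method": "arm_command", "body": {
  "motion": [
    [-1,0,0,-0.2,0],
    [-1,-0.4,0,-0.5,0],
    [-1,-0.8,0,-0.5,0.4],
    [0,-0.6,0,0,0],
    [1,0,0,0,0],
    [1,0,0,0,0]
  ]
}}

```text
time: 39.88
position: [0.5192, -0.0361, 0.1908]
eef_rot: [168.1, 89.9, 168.1]
wrist_force: [-0.7, -0.2, 0.7]
opening: 0.64
```

```bash
python3 - <<'E'
from h import *
np.set_printoptions(precision=4,suppress=True)
P,R,o=pose(); print(P,jaw(R),o["wrist_force"],o["time"])
C=cal("wrist"); im=imaging.get_image("wrist")[:,:,::-1].copy();cv2.imwrite("pics/w19.png",im)
si=imaging.get_image("side")[:,:,::-1].copy();cv2.imwrite("pics/s19.png",si)
big(im,(90,80,430,330),2.3,"pics/w19c.png"); big(si,(180,200,270,290),8,"pics/s19m.png"); big(si,(90,140,200,220),7,"pics/s19t.png")
np.savez("c19.npz",a=C[:3],T=C[3])
sc=imaging.get_image("scene")[:,:,::-1].copy();a=np.clip(sc[150:220,190:270].astype(float)*2,0,255).astype(np.uint8); cv2.imwrite("pics/c19t.png",cv2.resize(a,None,fx=9,fy=9,interpolation=cv2.INTER_CUBIC))
go([.5335,.3127,.17],[.5335,.3127,.037])
E
```

```text
[ 0.5192 -0.0361  0.1908] 90.00954175978349 [-0.7498 -0.1955  0.7412] 39.875
to [0.5335, 0.3127, 0.17] units [0.51 8.72 0.37]
to [0.5335, 0.3127, 0.037] units [ 3.32 -0.    0.01]
```

View pics/w19c.png

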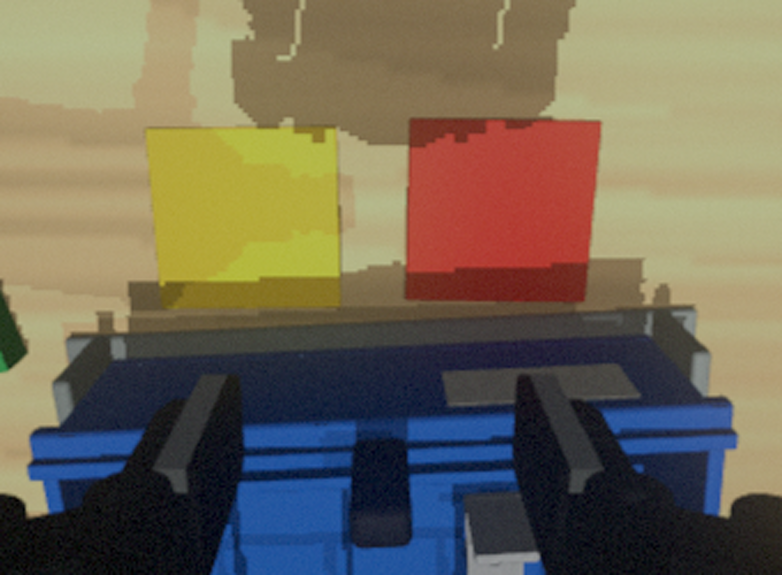

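View pics/s19m.png

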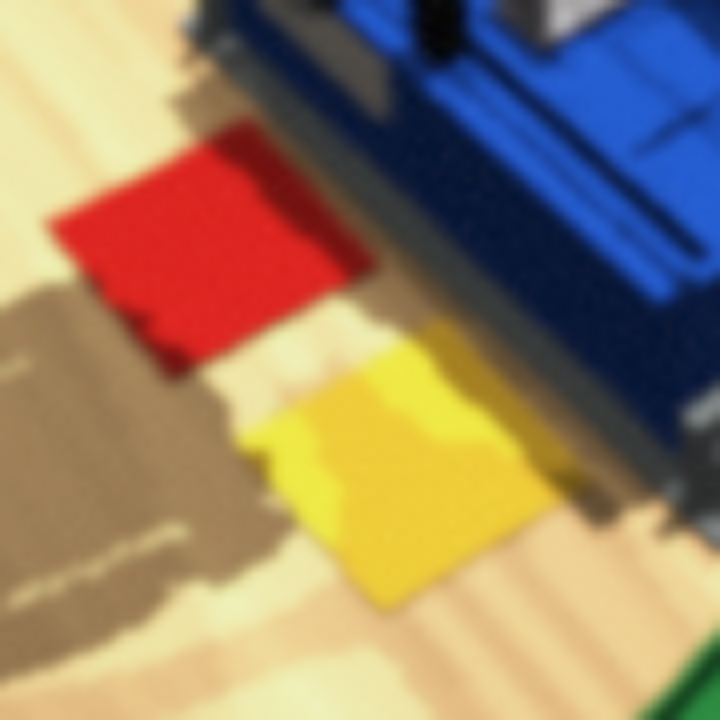

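View pics/s19t.png

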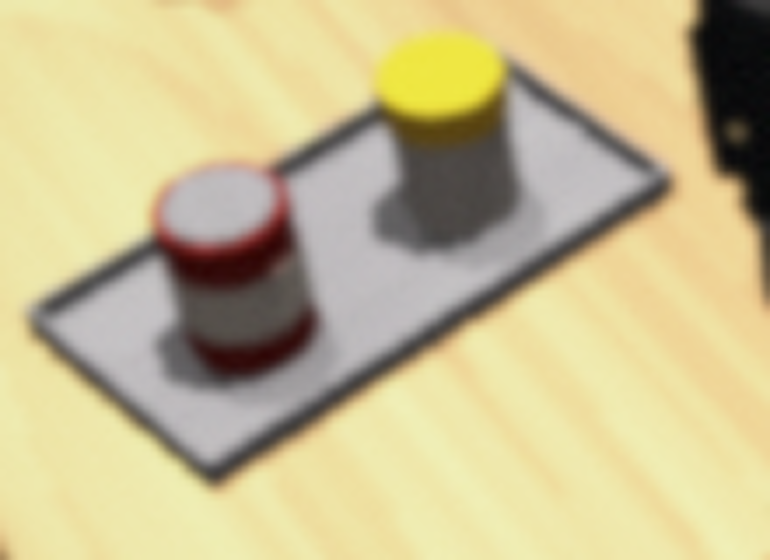

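View pics/c19t.png

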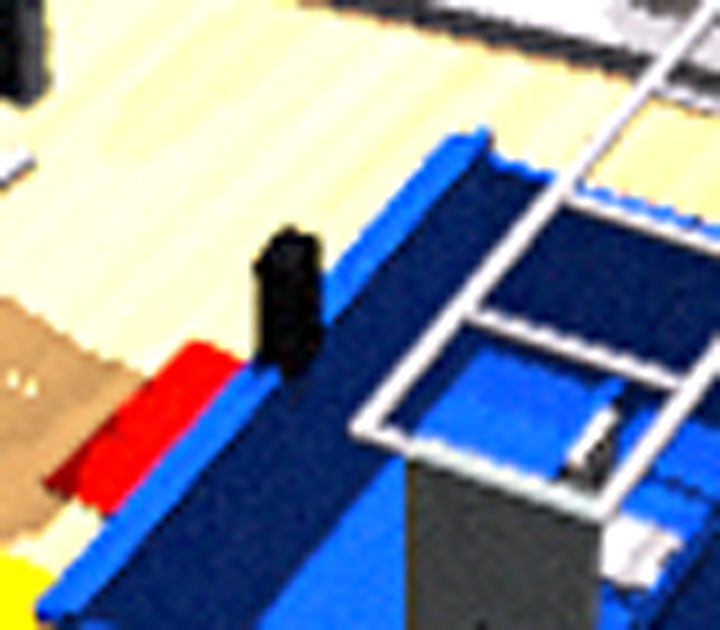

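```bash
python3 - <<'E'
from h import *
np.set_printoptions(precision=4,suppress=True)
d=np.load("c19.npz");C=(*d["a"],d["T"]);S=cal("side")
wc=lambda p:((p[0]+.5)/2.3-.5+90,(p[1]+.5)/2.3-.5+80)
sm=lambda p:((p[0]+.5)/8-.5+180,(p[1]+.5)/8-.5+200)
st=lambda p:((p[0]+.5)/7-.5+90,(p[1]+.5)/7-.5+140)
for n,q in [("yelW",[(147,128),(336,127),(340,306),(162,306)]),("redW",[(410,118),(601,121),(584,302),(405,299)])]:
    X=np.array([onz(C,wc(p),.003) for p in q]); print(n,X.mean(0),X[:,:2].tolist())
for n,q in [("yelS",[(238,442),(435,318),(567,492),(387,612)]),("redS",[(47,226),(245,117),(378,264),(178,381)])]:
    X=np.array([onz(S,sm(p),.003) for p in q]); print(n,X.mean(0),X[:,:2].tolist())
print("tin",onz(S,st((222,207)),.075),"TCP .4251 .2918"); print("jar",onz(S,st((441,75)),.075),"TCP .5335 .3127")
E
```

```text
yelW [ 0.5241 -0.0942  0.003 ] [[0.48406612047992714, -0.13467365909754747], [0.48353146626559473, -0.05413671265206827], [0.5644180580201086, -0.053469921960299975], [0.5645421060193615, -0.1346647462229732]]
redW [0.521  0.0174 0.003 ] [[0.4797027766157184, -0.02267393635424146], [0.48084853018942075, 0.05848603013026725], [0.5623159250670822, 0.05764483063553544], [0.5609947367599089, -0.023864172152712262]]
yelS [ 0.5241 -0.0932  0.003 ] [[0.4862410954059143, -0.054388707187366325], [0.5647767983797269, -0.05120849862968324], [0.5578644263668059, -0.13229726715627954], [0.48758400416366365, -0.13495872653395524]]
redS [0.5235 0.0183 0.003 ] [[0.4839222609869638, 0.058195453677929554], [0.5632560009910863, 0.059214003955239014], [0.5628114208927238, -0.021441496647652047], [0.4840572802365899, -0.02261226724437293]]
tin [0.4259 0.292  0.075 ] TCP .4251 .2918
jar [0.5342 0.3118 0.075 ] TCP .5335 .3127
```

Request:
{"method": "arm_command", "body": {
  "motion": [
    [1,0,0.7,0,0],
    [1,0,0.9,0.04,0],
    [1,0,0.9,0.05,0],
    [1,0,0.9,0.05,0],
    [1,0,0.9,0.05,0],
    [1,0,0.9,0.05,0],
    [1,0,0.9,0.05,0],
    [1,0,0.9,0.05,0],
    [1,0,0.9,0.03,0],
    [1,0,0.8,0,0],
    [1,0,0,0,0],
    [1,0,0,0,0]
  ],
  "force": 30
}}

```text
time: 41.52
position: [0.5339, 0.3113, 0.1911]
eef_rot: [-135.6, 89.9, -135.6]
wrist_force: [0.3, -0.4, -0.1]
opening: 0.998
```

```bash
python3 - <<'E'
from h import *
go([.5337,.3122,.037])
E
```

```text
to [0.5337, 0.3122, 0.037] units [ 3.85  0.03 -0.  ]
```

Request:
{"method": "arm_command", "body": {
  "motion": [
    [1,0.7,0.03,0,0],
    [1,0.9,0,0,0],
    [1,0.9,0,0,0],
    [1,0.7,0,0,0],
    [1,0.4,0,0,0],
    [1,0.25,0,0,0],
    [1,0,0,0,0],
    [-1,0,0,0,0],
    [-1,0,0,0,0],
    [-1,0,0,0,0],
    [-1,0,0,0,0],
    [-1,0,0,0,0],
    [-1,0,0,0,0]
  ]
}}

```text
time: 43.15
position: [0.5348, 0.3133, 0.0396]
eef_rot: [23.6, 89.9, 23.6]
wrist_force: [0.1, -1.3, 5.7]
opening: 0.619
```

```bash
python3 - <<'E'
from h import *
P,R,o=pose(); print(P)
go([P[0],P[1],.16],[.5235,-.0938,.16],[.5235,-.0938,.0385])
E
```

```text
[0.53477541 0.31328031 0.03958989]
to [np.float64(0.5347754104296543), np.float64(0.3132803148184225), 0.16] units [-3.01  0.    0.01]
to [0.5235, -0.0938, 0.16] units [-1.000e-02 -1.018e+01 -2.800e-01]
to [0.5235, -0.0938, 0.0385] units [ 3.04 -0.   -0.01]
```

Request:
{"method": "arm_command", "body": {
  "motion": [
    [-1,-0.4,0,0,0],
    [-1,-0.8,0,0,0],
    [-1,-0.9,0,0,0],
    [-1,-0.9,0,0,0],
    [-1,0,-0.6,-0.15,0],
    [-1,0,-0.8,-0.15,0],
    [-1,0,-0.9,0,0],
    [-1,0,-0.9,0,0],
    [-1,0,-0.9,0,0],
    [-1,0,-0.9,0,0],
    [-1,0,-0.9,0,0],
    [-1,0,-0.9,0,0],
    [-1,0,-0.9,0,0],
    [-1,0,-0.9,0,0],
    [-1,0,-0.9,0.02,0],
    [-1,0,-0.66,0.02,0],
    [-1,0,0,0,0],
    [-1,0,0,0,0]
  ]
}}

```text
time: 45.4
position: [0.5235, -0.0928, 0.1581]
eef_rot: [114.9, 90.0, 114.9]
wrist_force: [0.3, -0.8, -2.5]
opening: 0.622
```

```bash
python3 - <<'E'
from h import *
P,R,o=pose(); print(P,o["wrist_force"],o["opening"])
go([.5245,-.0938,.0405])
E
```

```text
[ 0.52352758 -0.09281563  0.15812008] [ 0.34574786 -0.83775913 -2.51173311] 0.6215695808228433
to [0.5245, -0.0938, 0.0405] units [ 2.94 -0.03  0.03]
```

Request:
{"method": "arm_command", "body": {
  "motion": [
    [-1,0.7,-0.03,0.02,0],
    [-1,0.8,0,0,0],
    [-1,0.7,0,0,0],
    [-1,0.4,0,0,0],
    [-1,0.2,0,0,0],
    [-1,0.1,0,0,0],
    [-1,0,0,0,0],
    [-1,0,0,0,0]
  ]
}}

```text
time: 46.4
position: [0.525, -0.0947, 0.0431]
eef_rot: [-12.3, 89.9, -12.3]
wrist_force: [0.1, 0.1, -2.7]
opening: 0.622
```

Request:
{"method": "arm_command", "body": {
  "motion": [
    [-1,0.03,0,0,0],
    [-1,0,0,0,0]
  ]
}}

```text
time: 46.65
position: [0.5245, -0.0946, 0.041]
eef_rot: [-6.5, 90.0, -6.5]
wrist_force: [0.6, 0.0, -2.4]
opening: 0.623
```

Request:
{"method": "arm_command", "body": {
  "motion": [
    [-1,0.03,0.02,0,0],
    [-1,0,0,0,0],
    [-1,0,0,0,0]
  ]
}}

```text
time: 47.02
position: [0.5245, -0.0938, 0.0397]
eef_rot: [-5.7, 90.0, -5.7]
wrist_force: [-0.0, -0.0, -2.9]
opening: 0.623
```

Request:
{"method": "arm_command", "body": {
  "motion": [
    [-1,0.03,0,0,0],
    [-1,0,0,0,0],
    [-1,0,0,0,0]
  ]
}}

```text
time: 47.4
position: [0.5249, -0.0939, 0.0396]
eef_rot: [-8.9, 89.9, -8.9]
wrist_force: [-1.2, -0.2, 5.0]
opening: 0.623
```

Request:
{"method": "arm_command", "body": {
  "motion": [
    [1,0,0,0,0],
    [1,0,0,0,0],
    [1,0,0,0,0],
    [1,0,0,0,0],
    [1,-0.5,0,0,0],
    [1,-0.9,0,0,0],
    [1,-0.9,0,0,0],
    [1,-0.9,0.6,-0.2,0],
    [1,-0.3,0.9,-0.25,0],
    [1,0,0.9,-0.25,0],
    [1,0,0.9,-0.25,0],
    [1,0,0.9,-0.25,0],
    [1,0,0.9,-0.25,0],
    [1,0,0.9,-0.25,0],
    [1,0,0.9,-0.25,0],
    [1,0,0.9,-0.25,0],
    [1,0,0.9,-0.25,0],
    [1,0,0.95,-0.02,0],
    [1,0,0,0,0],
    [1,0,0,0,0]
  ]
}}

```text
time: 49.9
position: [0.4258, 0.2919, 0.1794]
eef_rot: [-1.3, 90.0, -1.3]
wrist_force: [-0.5, -0.7, -0.1]
opening: 1.004
```

```bash
python3 - <<'E'
from h import *
np.set_printoptions(precision=4,suppress=True)
P,R,o=pose(); print(P,o["time"])
go([.4255,.2919,.037])
si=imaging.get_image("side")[:,:,::-1].copy();cv2.imwrite("pics/s20.png",si)
big(si,(180,200,270,290),8,"pics/s20m.png"); big(si,(90,140,200,220),7,"pics/s20t.png")
E
```

```text
[0.4258 0.2919 0.1794] 49.9
to [0.4255, 0.2919, 0.037] units [ 3.56  0.   -0.01]
```

View pics/s20m.png

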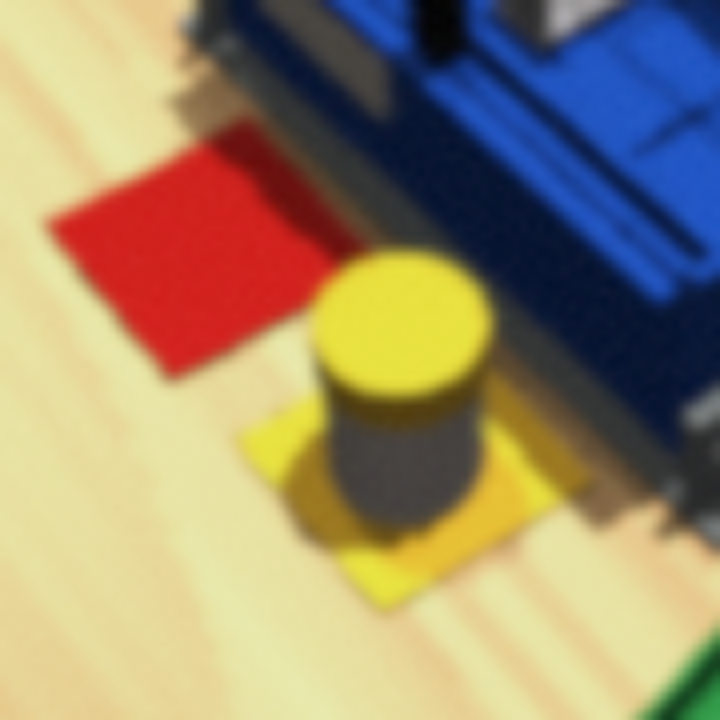

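Request:
{"method": "arm_command", "body": {
  "motion": [
    [1,0.7,0,0,0],
    [1,0.9,0,0,0],
    [1,0.9,0,0,0],
    [1,0.6,0,0,0],
    [1,0.3,0,0,0],
    [1,0.16,0,0,0],
    [1,0,0,0,0],
    [-1,0,0,0,0],
    [-1,0,0,0,0],
    [-1,0,0,0,0],
    [-1,0,0,0,0],
    [-1,0,0,0,0],
    [-1,0,0,0,0]
  ],
  "force": 40
}}

```text
time: 51.58
position: [0.4262, 0.2925, 0.0372]
eef_rot: [27.5, 89.9, 27.5]
wrist_force: [0.2, -0.9, 5.5]
opening: 0.622
```

```bash
python3 - <<'E'
from h import *
np.set_printoptions(precision=4,suppress=True)
P,R,o=pose(); print(P,o["time"])
go([P[0],P[1],.16],[.5217,.0178,.16],[.5217,.0178,.0405])
S=cal("side"); sm=lambda p:((p[0]+.5)/8-.5+180,(p[1]+.5)/8-.5+200)
print("jar",onz(S,sm((403,323)),.075))
E
```

```text
[0.4262 0.2925 0.0372] 51.575
to [np.float64(0.42623098236962104), np.float64(0.2925197655308584), 0.16] units [-3.07  0.    0.01]
to [0.5217, 0.0178, 0.16] units [-0.   -6.87  2.39]
to [0.5217, 0.0178, 0.0405] units [ 2.99 -0.   -0.  ]
jar [ 0.5246 -0.0948  0.075 ]
```

Request:
{"method": "arm_command", "body": {
  "motion": [
    [-1,-0.4,0,0,0],
    [-1,-0.8,0,0,0],
    [-1,-0.9,0,0,0],
    [-1,-0.97,0,0,0],
    [-1,0,-0.6,0.2,0],
    [-1,0,-0.78,0.28,0],
    [-1,0,-0.8,0.28,0],
    [-1,0,-0.8,0.28,0],
    [-1,0,-0.8,0.28,0],
    [-1,0,-0.8,0.28,0],
    [-1,0,-0.8,0.28,0],
    [-1,0,-0.8,0.28,0],
    [-1,0,-0.69,0.24,0],
    [-1,0,0,0,0],
    [-1,0,0,0,0]
  ]
}}

```text
time: 53.45
position: [0.5214, 0.0178, 0.1589]
eef_rot: [134.7, 90.0, 134.7]
wrist_force: [0.4, -0.2, -2.8]
opening: 0.621
```

```bash
python3 - <<'E'
from h import *
P,R,o=pose(); print(P,o["wrist_force"],o["opening"])
go([.5222,.0178,.040])
E
```

```text
[0.52139756 0.01780227 0.15892599] [ 0.38786167 -0.17272111 -2.78109218] 0.6213080717414873
to [0.5222, 0.0178, 0.04] units [ 2.97 -0.    0.02]
```

Request:
{"method": "arm_command", "body": {
  "motion": [
    [-1,0.7,0,0.02,0],
    [-1,0.8,0,0,0],
    [-1,0.7,0,0,0],
    [-1,0.45,0,0,0],
    [-1,0.2,0,0,0],
    [-1,0.1,0,0,0],
    [-1,0.03,0,0,0],
    [-1,0,0,0,0]
  ]
}}

```text
time: 54.45
position: [0.5229, 0.0174, 0.0405]
eef_rot: [-2.2, 89.9, -2.2]
wrist_force: [-1.0, -0.5, -1.6]
opening: 0.62
```

Request:
{"method": "arm_command", "body": {
  "motion": [
    [-1,0.03,0,0,0],
    [-1,0,0,0,0],
    [-1,0,0,0,0]
  ]
}}

```text
time: 54.82
position: [0.5225, 0.0174, 0.0386]
eef_rot: [-18.5, 90.0, -18.5]
wrist_force: [-0.1, -0.6, -2.4]
opening: 0.622
```

Request:
{"method": "arm_command", "body": {
  "motion": [
    [-1,0.03,0,0,0],
    [-1,0.02,0,0,0],
    [-1,0,0,0,0]
  ]
}}

```text
time: 55.2
position: [0.5226, 0.0174, 0.0373]
eef_rot: [-5.5, 90.0, -5.5]
wrist_force: [-4.0, -0.1, 5.5]
opening: 0.625
```

Contact; release, rise and clear out.

Request:
{"method": "arm_command", "body": {
  "motion": [
    [1,0,0,0,0],
    [1,0,0,0,0],
    [1,0,0,0,0],
    [1,0,0,0,0],
    [1,-0.5,0,0,0],
    [1,-0.9,0,0,0],
    [1,-0.9,0,0,0],
    [1,-0.9,0,-0.2,0],
    [1,-0.6,0,-0.6,0],
    [1,0,0,-0.6,0],
    [1,0,0,-0.6,0],
    [1,0,0,0,0],
    [1,0,0,0,0]
  ]
}}

```text
time: 56.82
position: [0.4431, 0.0174, 0.1894]
eef_rot: [-1.0, 89.9, -1.0]
wrist_force: [0.5, -0.2, 0.5]
opening: 1.001
```

```bash
python3 - <<'E'
from h import *
np.set_printoptions(precision=4,suppress=True)
P,R,o=pose(); print(P,o["time"],o["wrist_force"])
C=cal("wrist");np.savez("c21.npz",a=C[:3],T=C[3]); im=imaging.get_image("wrist")[:,:,::-1].copy();cv2.imwrite("pics/w21.png",im)
si=imaging.get_image("side")[:,:,::-1].copy();big(si,(180,150,340,350),3,"pics/s21c.png");big(si,(180,190,270,290),7.5,"pics/s21m.png")
sc=imaging.get_image("scene")[:,:,::-1].copy();big(sc,(90,120,310,310),3.1,"pics/c21c.png")
E
```

```text
[0.4431 0.0174 0.1894] 56.825 [ 0.5161 -0.2167  0.5333]
```

View pics/s21c.png

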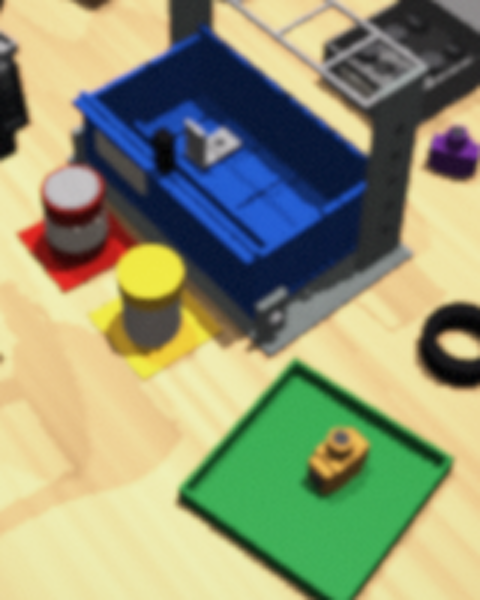

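View pics/c21c.png

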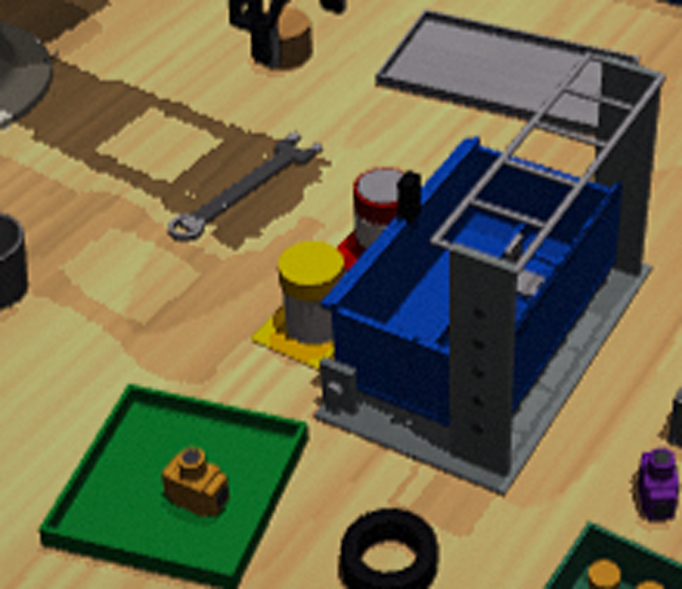

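View pics/s21m.png

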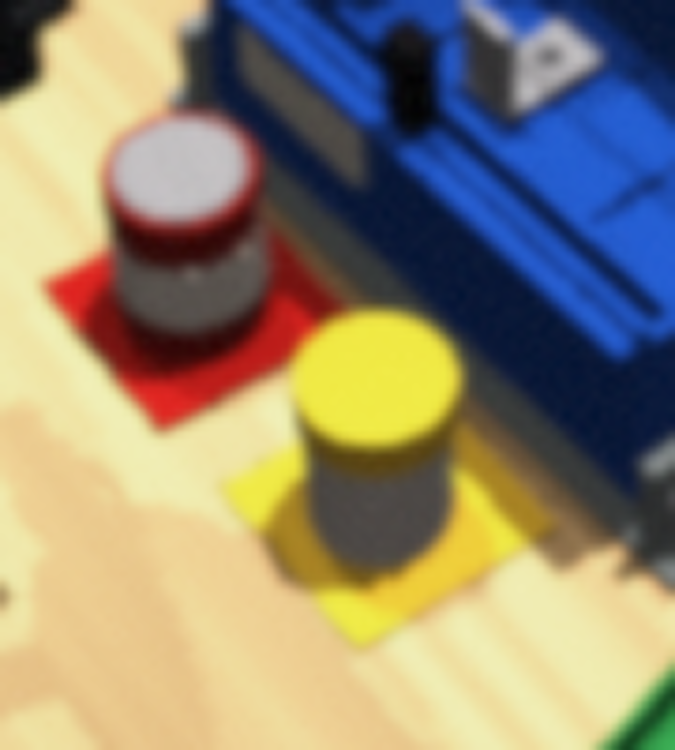

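View pics/w21.png

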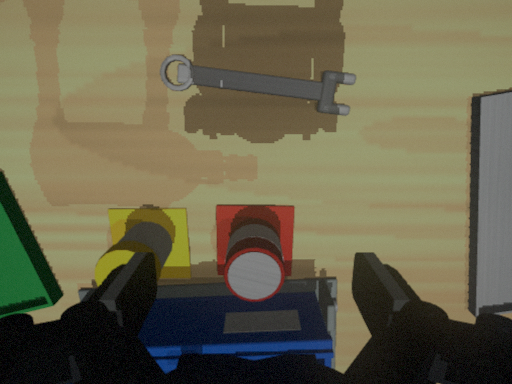

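```bash
python3 - <<'E'
from h import *
np.set_printoptions(precision=4,suppress=True)
S=cal("side"); sm=lambda p:((p[0]+.5)/7.5-.5+180,(p[1]+.5)/7.5-.5+190)
print("tin",onz(S,sm((182,168)),.075),"red mat .5222-.5235 .0178"); print("jar",onz(S,sm((377,378)),.075),"yel .5241 -.0937")
d=np.load("c21.npz");C=(*d["a"],d["T"]); print("tin wrist",onz(C,(254,274),.075))
K=cal("scene"); print("tab top px",((409+.5)/3.1-.5+90,(182)/3.1+120),"upright pred",proj(K,binpt((0,0,.017),0)))
s0=lambda p:((p[0]+.5)/3-.5+180,(p[1]+.5)/3-.5+150); print("tee neck",onz(S,s0((342,438)),.052))
print(tri([(S,s0((342,438))),(K,((191+.5)/3.1-.5+90,(457+.5)/3.1-.5+120))]))
E
```

```text
tin [0.5232 0.0189 0.075 ] red mat .5222-.5235 .0178
jar [ 0.5244 -0.0947  0.075 ] yel .5241 -.0937
tin wrist [0.5186 0.0173 0.075 ]
tab top px (221.59677419354838, 178.70967741935485) upright pred [221.7965 176.0134]
tee neck [ 0.5577 -0.2933  0.052 ]
(array([ 0.5563, -0.2955,  0.054 ]), [array([0.2, 0.5]), array([ 0.4, -0.5])])
```

```bash
python3 -c "
from rig import r
print(r.close_job())"
```

```text
the job is handed in; nothing more can be done
None
```

The job is handed in at about 57 s, with every item done in the order asked. One thing may count against it: the bin was no longer fully forward when the tee came out.

**What I did:**
- I moved the tin and the jar upright onto the steel tray.
- I pulled the bin forward by its tab to the stop. Triangulated points fitted a tilt of 0.5 rad.
- I took out the brass tee in two grips and stood it in the green tray. The first grip only caught its narrow front end, so I set it down nearer the rib and gripped again.
- I pushed the bin back against its upright stop, then returned the jar and the tin.

**Last checks:**

| Item | Measured | Should be |
|---|---|---|
| Tin centre, side camera | (0.523, 0.019) | red mat, about (0.5225, 0.018) |
| Jar centre, side camera | (0.524, -0.095) | yellow mat (0.524, -0.094) |
| Tee neck top height | 0.054 m | 0.052 m when upright |
| Bin tab | 0.2 pixels across, 3 pixels lower than predicted | upright position |

The bracket is still in the bin, and the gripper is open and touching nothing.

**What disagreed or went wrong:**
- **Tin position:** the wrist camera puts the tin about 3 mm nearer the robot than the mat centre. It read similarly low for the tin and jar on their mats at the start, so I trusted the side camera.
- **Bin tilt:** after the tee was in the green tray I measured about 0.17 rad. My fingertips probably pushed the bin back while repositioning the tee, before the final grip. The bin had been at its full forward stop before I first gripped the tee.

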